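# Load a chip tube and throw the feed lever into the marked notch

### The job

Lay the loose chip tube into the two saddles of the tube feeder so that it rests level and centred across both. Then lift the feeder's lever out of its parking gap, throw it to the notch that has the upright pin in front of it, and let it drop fully home in that notch. Do not disturb the flux bottle, heat sink and tweezers.

Things in the scene. Friction and masses are not known exactly. Their poses are not given: they have to be found in the camera images.
- chip_tube: Grey plastic tube of chips, a straight bar 204 mm long (its y axis), 11 mm wide (x), 8 mm thick (z), 30 g, lying loose on the bench to the left. Origin: centre of its underside.
- tube_mid (a point): Centre of the chip tube's volume; axes as the tube (y along its length). Either end and either broad face may be used.
- feeder: Tube feeder fixed on the bench: grey plate 220 x 300 mm, top 12 mm above the bench. Origin: centre of its underside. x points away from its front edge, y to its left, z up. On its right the two dark steel saddles; on its left the lever and notch plate.
- saddle_mid (a point): Middle of the seat: midway between the two saddles at slot-floor height, 35 mm above the bench; axes as the feeder's; the tube shall lie along x. Saddles 60 mm each way along x, 16 mm thick, 54 mm wide. Slots 15 mm wide, lips rounded (5 mm radius), 48 mm above the bench. Between the saddles 104 mm are clear down to the plate.
- lever_pivot (a point): Crossing of the lever's two axes (swing about the vertical, lift about the level cross axis), 56 mm above the bench; axes as the feeder's.
- lever_swing (a joint): Swing of the lever about the vertical axis at lever_pivot, rad, -0.56 to 0.80. At 0 it points along the feeder's -x (to its front); positive is anticlockwise from above (knob to the feeder's right, -y). It starts parked in the wide gap at the left end of the notch plate (-0.50 to -0.37); stays where left.
- lever_lift (a joint): Lift of the lever arm, rad: 0 is level, which is fully down in a notch or in the parking gap; about 0.11 when the bar rests on top of a tooth; up to 0.6. Weight and a light spring draw it down, 2 to 3 N at the knob.
- lever_knob (a point): Middle of the grip of the black knob, an upright cylinder 22 mm in diameter, 35 mm high, at the lever's end: 190 mm from lever_pivot along the lever and 32 mm above the bar's axis (88 mm above the bench when the lever is down; knob top 106 mm). The bar is a 10 mm steel rod.
- lever_index (a point): Point on the bar's axis 152 mm from lever_pivot; passes over pin and screws. At 125 mm the bar meets the notch plate, an upright steel arc with three notches 14 mm wide at their narrowest, 14 mm deep, 0.27 rad apart, between teeth 18 mm wide with tops 65 mm above the bench. Its pose is not given: see marker_pin.
- marker_pin: Upright steel pin, 7 mm thick, 33 mm tall, origin at its foot on the plate; the bar passes above it. It stands 152 mm from lever_pivot in one of three holes at lever swing 0, 0.27 or 0.54 (low screws fill the others) and marks the notch to use. The notch plate is adjustable: the notch's centre lies up to 0.075 rad (9 mm) to either side of the pin, to be seen or felt.
- flux_bottle: Small bottle, 30 mm wide, 94 mm tall, bystander. Origin: centre of underside.
- heat_sink: Finned aluminium block 30 x 34 x 15 mm, bystander. Origin: centre of underside.
- tweezers: Black tweezers 119 mm long lying on the bench, bystander. Origin: centre of underside.

How it is judged (in metres and radians):
On the way, in this order (a step that is already met when the one before it is completed fails the run):
1. the chip tube rests level in both saddles (x of tube_mid in the frame of saddle_mid between -0.025 and 0.025 m and y of tube_mid in the frame of saddle_mid between -0.005 and 0.005 m and z of tube_mid in the frame of saddle_mid between 0.001 and 0.009 m and angle between the y axis of tube_mid and the x axis of saddle_mid, either way round below 0.06 rad and linear speed of chip_tube below 0.02 m/s), for 0.2 s.
2. the lever has dropped home in the notch marked by the pin (value of joint lever_lift below 0.035 rad and horizontal distance between lever_index and marker_pin below 0.02 m), for 0.2 s.
At the end, for the whole second after the job is handed in: Chip tube at rest in both saddles (centre within 25 mm along and 5 mm across of the seat middle, 1 to 9 mm above the slot floors, within 0.06 rad of the slot line); lever at rest, lift under 0.035 rad, in the pin's notch (lever_index within 20 mm of the pin from above) (all of step 1 and all of step 2 and velocity of joint lever_swing between -0.05 and 0.05 rad/s); the robot touches nothing.
It fails at once if the flux bottle, heat sink or tweezers was moved by more than 30 mm, or the bottle tipped (distance of any of flux_bottle, heat_sink, tweezers from where it was at the start of the episode above 0.03 m or angle between flux_bottle's own z axis and vertical above 0.5 rad).
It also fails if it takes over 67 s, if anything falls off the work surface, if the arm or the gripper's body presses on something with over 40 N, if the wrist force passes 120 N, or if a joint passes its speed limit or range.

### The arm

A 6-joint arm with a two-finger parallel gripper is mounted at the origin on a cart in front of the work surface, level with it; the furniture and walls round the work are solid. World frame = base frame: x ahead of the robot, y to its left, z up, the work surface at z = 0. Lengths are in mm, angles in rad, forces in N, time in s.
With the tool pointing down it reaches from about 400 to 925 mm from the base axis. Payload 12.5 kg.
Tool frame: the origin (TCP) lies on the centre line of the jaws, within the pads' length; the fingertips stand 8 mm ahead of it and the grasp point (between the pads) lies 11 mm behind it; z points along the fingers, x is the direction in which the jaws open and shut, and the axes are right-handed (so a half turn about z gives the same grasp; the last joint's range is limited). The gripper opens to 95 mm and grips with 3 to 60 N. Pads are 20 mm wide; open, the fingers measure 119 mm over their backs; the gripper's body (75 mm by 180 mm) begins 59 mm behind the grasp point.
Start: joints at [1.082, 0.491, 1.559, -0, 1.092, -0.106], TCP at [233.434, 579.788, 222.661] pointing down, gripper open.
Joint ranges: [-3.1, 3.1], [-0.84, 2.19], [0.05, 2.79], [-1.13, 4.28], [0.06, 2.93], [-2.69, 2.69]. Speed limits (rad/s): [2.22, 2.22, 2.79, 3.14, 3.14, 3.14].

### API

Orientations are given as [roll, pitch, yaw] about the fixed x, y, z axes, in that order (R = Rz(yaw) Ry(pitch) Rx(roll)).
In Python, from cell import env gives the robot as it stands. The module is installed in compiled form; this text tells all that it offers.
- The arm moves only by the tool send_rows, never from a script. Its argument "moves" is a list that holds one entry, the list of rows, each a list of 6 numbers: the shift along the tool's x, y, z as a fraction of full scale, then the turn, a rotation vector about the tool's x, y, z as a fraction of full scale. A call has 1 to 12 rows; each row is the pose to reach, as a shift and turn from the pose commanded when the call began, along the tool's axes at that moment; what a row does not reach only later rows make up. Full scale, the value 1, is 0.3 m for a shift and 90 degrees for a turn. A row lasts 1/12 s, in which the tool goes at most 41.7 mm and 7.16 degrees, less where a joint would pass 70% of its speed; a pose out of reach is approached as far as the arm can. A call with a number of a shift or a turn outside -1 to 1 is refused whole. A call with a gripper value outside its range is refused whole. "grip" is the gripper's target within -1 to 1 (shut at 1, half-way at 0, fully open at -1), set as the call begins (left out, the last holds). The fingers move at their own pace and stop on an object; the grip force is fixed at half the most. Time passes only in rows, so rows that repeat a pose let the fingers close. It gives the time, the measured TCP pose, the force and the opening at its end, in the units of the state.
- env.state(): the state, without advancing time (a new reading comes with each control period).
- env.read_camera(name): name is "side" or "top"; returns a dict with "image" (384x512x3 uint8, red, green, blue), "mtx" (3x3 intrinsics, pixels), "T" (4x4, takes a point from camera to world coordinates). Camera axes: x right, y up, looking along -z (the intrinsics and any distortion apply to the point x, -y, -z); pixel columns grow to the right and rows downward; lengths in mm; the calibration is good to about 2 mm. A picture is of the moment at which its call begins. There is no depth.
- env.job_done(): hands the job in, once; it reports no verdict.
Trained networks look in the newest picture that a camera, given by its name, has taken for a name from the list of things; names that differ only in an ending like _2 or _b are one class to them, and where a whole thing is asked for, a point or a joint stands for the part that bears it (a point fixed in the world has none). Each returns a list of dicts, best first, with "confidence" (0 to 1); they miss things now and then, are a little off and sometimes report something else, mostly with a low value. They report only what shows in the picture. A call takes as long as a camera call.
- env.look_for(camera, thing): "xy" ([column, row] in pixels, amid what is visible of it).
- env.outline_of(camera, thing): "region" (384x512 bool, what is visible of it) and "xy" ([column, row] in pixels, amid what is visible of it).
The state is a dict: "t": time; "joints": joint angles; "qvel": joint speeds; "tau": joint torques, N m; "eef_pos": TCP position; "tcp_rot": TCP orientation; "ft_force": force on the tool from outside, world axes, zero at the start; "moment": the same for the moment, N m; "opening": opening from 0.0 (shut) to 1.0 (fully open).
Only numpy, scipy, OpenCV 4.12 (cv2) and the standard library are available. Lean on these libraries where they do the work, as an engineer would, in place of code of your own. Each camera call takes 0.05 s, during which the arm holds its last target. There are 200 camera calls.

## Working session

There is one attempt and no reset: what is moved stays moved. The work goes in short steps, Python scripts to look and compute and a tool call to move; the robot and the scene stay as the last step left them, time stands still between calls to the robot, and variables do not carry over. Pictures are saved under pics/ and viewed, about 8 in all and at most 12, crops included, and the job is handed in when it is done.

Besides the shell and the picture viewer there is one more tool, called after "Emit:" as name(argument=value, ...), one argument or row to a line, values as JSON. send_rows: Moves the arm, as the interface text tells. Its arguments: {"type":"object","properties":{"moves":{"type":"array","items":{"type":"array","items":{"type":"array","items":{"type":"number"}}}},"grip":{"type":"number"}},"required":["moves"]}

```bash
mkdir -p pics
cat > h.py <<'E'
import numpy as np, cv2
from cell import env
def cam(n):
    c=env.read_camera(n); return c
def ray(c,px):
    K=c["mtx"];T=c["T"]
    d=np.array([(px[0]-K[0,2])/K[0,0],-(px[1]-K[1,2])/K[1,1],-1.])
    return T[:3,3],T[:3,:3]@d
def onz(c,px,z):
    o,d=ray(c,px);return o+d*(z-o[2])/d[2]
def proj(c,p):
    q=np.linalg.inv(c["T"])@np.append(p,1);K=c["mtx"]
    return np.array([K[0,0]*q[0]/-q[2]+K[0,2],K[1,1]*-q[1]/-q[2]+K[1,2]])
def save(c,f,crop=None,s=1.5):
    im=c["image"][:,:,::-1]
    if crop: im=im[crop[1]:crop[3],crop[0]:crop[2]]
    cv2.imwrite("pics/"+f,cv2.resize(im,None,fx=s,fy=s,interpolation=cv2.INTER_CUBIC))
E
python3 - <<'E'
from h import *
np.set_printoptions(precision=2,suppress=True)
for n in("top","side"):
    c=cam(n);save(c,n+"0.png")
    print(n,c["mtx"].tolist(),c["T"].round(3).tolist(),[k for k in c])
    for t in["chip_tube","feeder","lever_knob","marker_pin","flux_bottle","heat_sink","tweezers"]:
        for r in env.look_for(n,t)[:2]:
            print(t,np.array(r["xy"]),r["confidence"],onz(c,r["xy"],0))
print(env.state())
E
```

```text
top [[352.5603698549457, 0.0, 256.82148084499124], [0.0, 352.5603698549457, 191.6082957669957], [0.0, 0.0, 1.0]] [[-0.012, 0.996, -0.094, 467.566], [-1.0, -0.011, 0.009, 81.068], [0.008, 0.094, 0.996, 1478.197], [0.0, 0.0, 0.0, 1.0]] ['image', 'mtx', 'T']
chip_tube [200.7 228.5] 0.56 [455.27 303.49   0.  ]
chip_tube [346.3 207.5] 0.36 [ 535.78 -307.26    0.  ]
feeder [347.5 203.3] 0.71 [ 553.39 -312.95    0.  ]
lever_knob [320.6 207. ] 0.61 [ 539.12 -199.18    0.  ]
heat_sink [284.2 150.7] 0.51 [780.79 -50.8    0.  ]
side [[356.58870049174703, 0.0, 259.1920872583785], [0.0, 356.58870049174703, 185.4665673500637], [0.0, 0.0, 1.0]] [[-0.968, 0.127, -0.219, 332.839], [-0.252, -0.428, 0.868, 1125.657], [0.016, 0.895, 0.446, 609.054], [0.0, 0.0, 0.0, 1.0]] ['image', 'mtx', 'T']
chip_tube [281.9 264.3] 0.82 [454.92 378.04   0.  ]
feeder [294.2 160.9] 0.96 [ 543.15 -340.89    0.  ]
lever_knob [298.4 163.4] 0.58 [ 520.63 -317.91    0.  ]
flux_bottle [230.6 219.8] 0.76 [656.83 205.31   0.  ]
tweezers [289. 287.] 0.58 [421.25 457.92   0.  ]
tweezers [290.5 163.4] 0.53 [ 553.99 -307.84    0.  ]
{'t': 0.8, 'joints': array([ 1.08,  0.49,  1.56, -0.  ,  1.09, -0.11]), 'qvel': array([ 0., -0., -0.,  0., -0.,  0.]), 'tau': array([  0.  , -61.24, -25.84,   0.07,   0.04,  -0.  ]), 'eef_pos': array([233.42, 579.79, 222.7 ]), 'tcp_rot': array([ 3.14, -0.  ,  1.19]), 'ft_force': array([-0.32, -0.28,  0.32]), 'moment': array([ 0.  ,  0.01, -0.02]), 'opening': 0.9974751973323019}
```

View pics/top0.png

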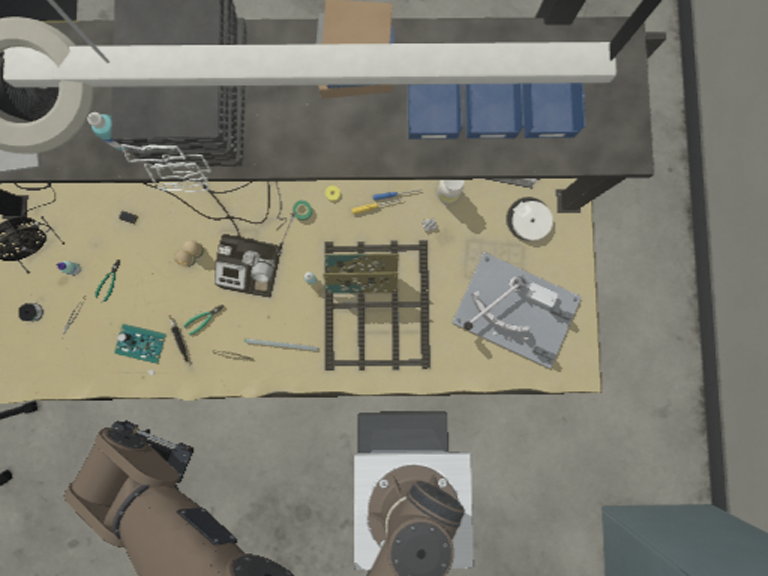

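View pics/side0.png

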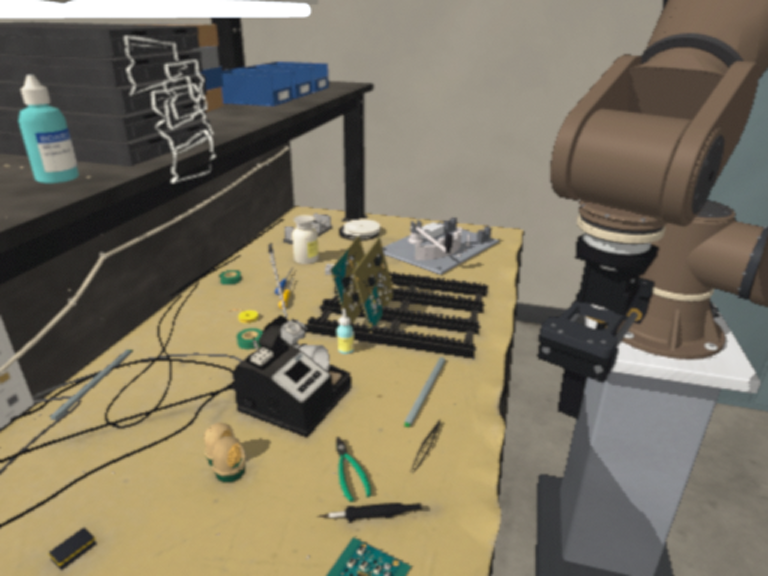

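The top view shows the tube at (282,345), the tweezers end about 25 px left of it, and the feeder at upper right with corners near (488,253), (582,295), (549,368) and (453,322). These are pixels of the 1.5x picture. Next I'll zoom in on the feeder and the tube.

Run:
```python
from h import *
np.set_printoptions(precision=1,suppress=True)
ims=[]
c=cam("top");s=cam("side")
a=cv2.resize(c["image"][160:250,295:395,::-1],(667,600),interpolation=cv2.INTER_CUBIC)
cv2.imwrite("pics/topf.png",a)
b=cv2.resize(s["image"][135:185,250:340,::-1],(800,444),interpolation=cv2.INTER_CUBIC)
cv2.imwrite("pics/sidef.png",b)
for n,cc in(("top",c),("side",s)):
  for t,z in(("chip_tube",8),("feeder",12),("tweezers",2),("marker_pin",30)):
    for r in env.outline_of(n,t)[:2]:
        m=r["region"].astype(np.uint8)
        R=cv2.minAreaRect(cv2.findNonZero(m)); P=cv2.boxPoints(R)
        print(n,t,r["confidence"],m.sum(),"px",P.tolist(),"\n",np.array([onz(cc,p,z)[:2] for p in P]).tolist(), onz(cc,R[0],z))
```

```text
top feeder 0.93 3560 px [[299.6982727050781, 215.96511840820312], [320.9571228027344, 167.54217529296875], [387.5386657714844, 196.77310180664062], [366.2798156738281, 245.196044921875]] 
 [[502.28208262538374, -108.88521403373487], [704.6629126564445, -203.2077530782292], [578.120527851881, -478.5777172284485], [378.69121801275594, -381.1897904407942]] [ 540.1 -293.1   12. ]
side chip_tube 0.67 233 px [[269.1737976074219, 282.0503845214844], [292.2922058105469, 237.59193420410156], [296.7002868652344, 239.88412475585938], [273.5818786621094, 284.34259033203125]] 
 [[470.0735868650728, 462.7191313152713], [447.9057626612843, 260.1620323965773], [433.5910599723518, 268.0525719592049], [457.9056749411965, 467.7080849746185]] [453.4 373.6   8. ]
side chip_tube 0.38 147 px [[272.9768981933594, 151.86605834960938], [280.0161437988281, 141.89376831054688], [305.3787536621094, 159.79678344726562], [298.3395080566406, 169.76907348632812]] 
 [[654.0082591430939, -401.62895259147786], [650.403557230281, -547.2029412725158], [494.7830695219441, -348.7390139879883], [507.7374879291554, -231.3140
[... 376 characters left out ...]
9.00310723541634]] [ 538.4 -277.6   12. ]
side tweezers 0.41 4 px [[287.5, 288.5], [289.0, 287.0], [289.5, 287.5], [288.0, 289.0]] 
 [[423.5298305241003, 466.2100486046364], [420.95729344020174, 460.1145458060031], [419.47342000083484, 461.498118615988], [422.0495316038106, 467.5754416117393]] [421.5 463.9   2. ]
side marker_pin 0.41 1406 px [[254.34523010253906, 148.96998596191406], [327.4878234863281, 142.60975646972656], [330.65106201171875, 178.9868621826172], [257.5084533691406, 185.3470916748047]] 
 [[732.0236150802295, -356.4984339296075], [416.3819264113771, -544.2341592467778], [369.3506334090551, -131.29252897418314], [622.5275736651001, 0.19163209587441088]] [ 534.  -233.5   30. ]
```

View pics/topf.png

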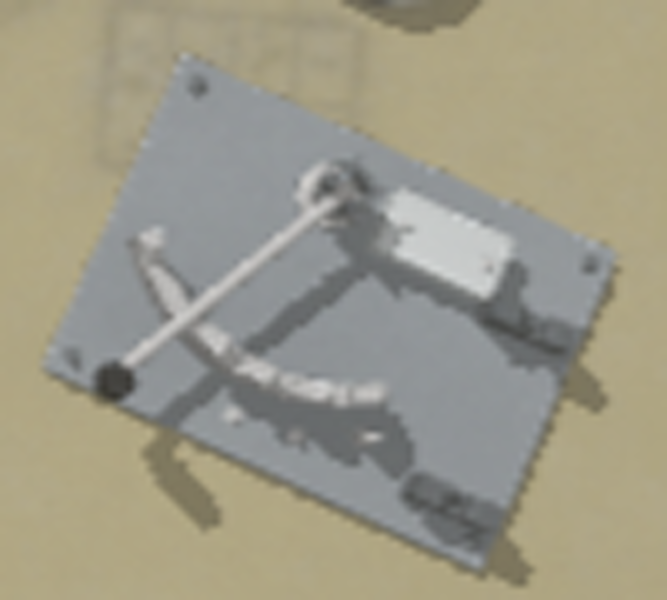

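View pics/sidef.png

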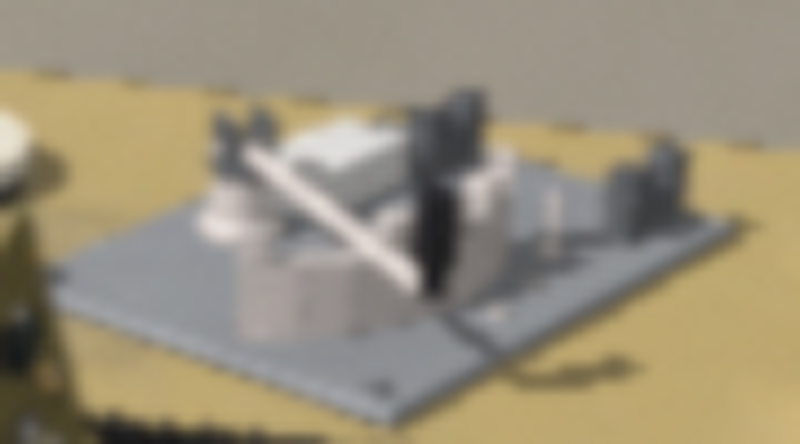

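The pin is clearly the rightmost of the three (swing 0.54): upright at (552,220) in the side crop and at (372,437) in the top crop. The saddles are at about (525,325) and (450,500) in the top crop. Next step: fit the feeder pose and rectify both views.

Run:
```python
from h import *
from scipy.optimize import least_squares
np.set_printoptions(precision=2,suppress=True)
c=cam("top");s=cam("side")
cr=np.array([(182,53),(617,258),(484,575),(43,368)])
px=cr/6.667+[295,160]-0.4
F=np.array([(110,150),(110,-150),(-110,-150),(-110,150)])
W=np.array([onz(c,p,12)[:2] for p in px])
def T(v,p): 
    return np.array([v[0]+np.cos(v[2])*p[:,0]-np.sin(v[2])*p[:,1],v[1]+np.sin(v[2])*p[:,0]+np.cos(v[2])*p[:,1]]).T
r=least_squares(lambda v:(T(v,F)-W).ravel(),[540,-293,-.43]);v=r.x
print("feeder top",v,r.fun)
sc=np.array([(45,290),(395,425),(735,228)]) # side: left-back? corners top edge
ps=sc/8.889+[250,135]-0.4
print("side corners in world",[onz(s,p,12)[:2] for p in ps]," model",T(v,F))
np.save("feeder.npy",v)
out=[]
for cc in(c,s):
    # rectify at z=48 : feeder region x -110..110, y -150..150 ; up=x
    xs=np.linspace(130,-150,280);ys=np.linspace(170,-170,340)
    Y,X=np.meshgrid(ys,xs)
    P=T(v,np.stack([X.ravel(),Y.ravel()],1)); P=np.c_[P,np.full(len(P),48.),np.ones(len(P))]
    q=(np.linalg.inv(cc["T"])@P.T);K=cc["mtx"]
    u=(K[0,0]*q[0]/-q[2]+K[0,2]).reshape(X.shape);w=(K[1,2]+K[1,1]*q[1]/q[2]).reshape(X.shape)
    im=cv2.remap(cc["image"],u.astype(np.float32),w.astype(np.float32),cv2.INTER_CUBIC)[:,:,::-1]
    im=cv2.resize(im,None,fx=2,fy=2)
    out.append(im)
im=np.hstack([out[0][:, 200:600],out[1][:,200:600]])
for k in range(0,560,40):   # grid 20mm
    cv2.line(im,(0,k),(6,k),(0,0,255),1);cv2.line(im,(400,k),(406,k),(0,0,255),1)
for k in range(0,800,40): cv2.line(im,(k,0),(k,6),(0,0,255),1)
cv2.imwrite("pics/rect.png",im)
# tube
m=None
for n,cc in(("side",s),("top",c)):
    for z in(4,8):
        for rr in env.outline_of(n,"chip_tube")[:1]:
            mm=rr["region"].astype(np.uint8);pts=cv2.findNonZero(mm).reshape(-1,2).astype(float)
            w=np.array([onz(cc,p,z)[:2] for p in pts]);R=cv2.minAreaRect(w.astype(np.float32));print(n,rr["confidence"],z,len(pts),R,w.mean(0))
```

```text
feeder top [ 539.85 -295.82   -0.45] [-0.53 -1.27  2.08 -2.08 -0.36  1.67 -1.19  1.68]
side corners in world [array([ 686.44, -195.57]), array([503.7, -98.9]), array([ 378.65, -368.37])]  model [[ 704.06 -208.45]
 [ 573.82 -478.71]
 [ 375.63 -383.2 ]
 [ 505.87 -112.94]]
side 0.75 4 270 ((452.97412109375, 359.0474548339844), (211.00791931152344, 15.37158489227295), 82.99778747558594) [454.08 369.51]
side 0.75 8 270 ((452.1799011230469, 364.1155090332031), (209.61294555664062, 15.269975662231445), 82.9977798461914) [453.27 374.51]
top 0.47 4 130 ((452.7559814453125, 359.31878662109375), (200.93624877929688, 11.020343780517578), 82.77705383300781) [452.5 358. ]
top 0.47 8 130 ((452.79620361328125, 358.5638427734375), (200.39108276367188, 10.99047565460205), 82.7770767211914) [452.54 357.25]
```

View pics/rect.png

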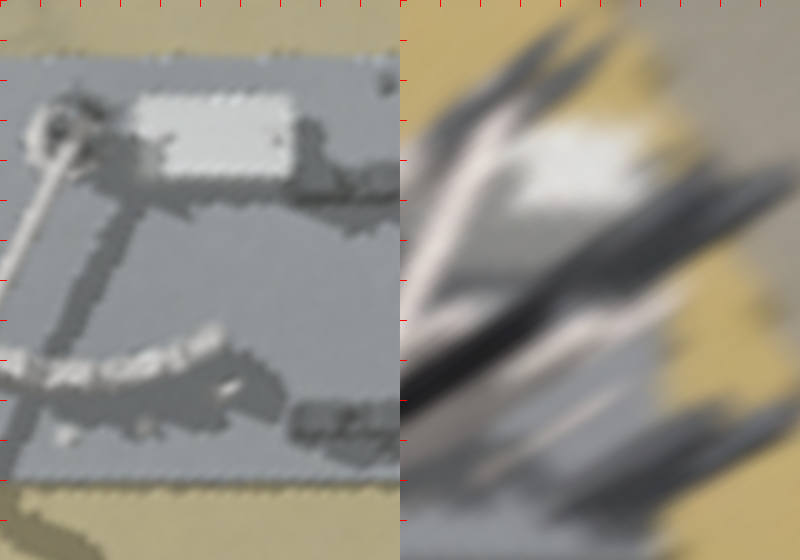

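The rectified view puts the pivot at about feeder (65, 32) and the saddles' left ends near y = -75. Front saddle x is about -80 and back saddle about +40. The tube is at (453,359) with its axis at 82.8°. The crop cut off the saddles' right ends, so I'll take a closer look there.

Run:
```python
from h import *
v=np.load("feeder.npy")
c=cam("top");s=cam("side")
def world(x,y,z): return np.array([v[0]+np.cos(v[2])*x-np.sin(v[2])*y,v[1]+np.sin(v[2])*x+np.cos(v[2])*y,z])
xs=np.linspace(80,-120,600);ys=np.linspace(-50,-170,360)
Y,X=np.meshgrid(ys,xs)
P=np.array([np.append(world(a,b,48),1) for a,b in zip(X.ravel(),Y.ravel())])
q=np.linalg.inv(c["T"])@P.T;K=c["mtx"]
u=(K[0,0]*q[0]/-q[2]+K[0,2]).reshape(X.shape);w=(K[1,2]+K[1,1]*q[1]/q[2]).reshape(X.shape)
a=cv2.remap(c["image"],u.astype(np.float32),w.astype(np.float32),cv2.INTER_CUBIC)[:,:,::-1]
a=np.clip(a.astype(float)*1.6-20,0,255).astype(np.uint8)
for k in range(0,360,30): cv2.line(a,(k,0),(k,8),(0,0,255),1)
for k in range(0,600,30): cv2.line(a,(0,k),(8,k),(0,0,255),1)
# side crops with predicted projections of slot centre y=-102 at z=48,35
S=14
b=cv2.resize(s["image"][142:164,292:322,::-1],None,fx=S,fy=S,interpolation=cv2.INTER_CUBIC)
d=cv2.resize(s["image"][142:164,292+0:322,::-1],None,fx=S,fy=S,interpolation=cv2.INTER_CUBIC)
def crop(x0,y0,X):
    im=cv2.resize(s["image"][y0:y0+21,x0:x0+31,::-1],None,fx=S,fy=S,interpolation=cv2.INTER_CUBIC)
    im=np.clip(im.astype(float)*1.5,0,255).astype(np.uint8)
    for y in(-75,-94.5,-102,-109.5,-129):
      for z in((48,35) if y==-102 else (48,)):
        p=(proj(s,world(X,y,z))-[x0,y0]+.5)*S
        cv2.circle(im,tuple(int(t) for t in p),3,(0,0,255),-1)
    return im
b=crop(290,143,40-0);d=crop(312,148,-80)
im=np.hstack([a,np.vstack([b,d,np.zeros((12,b.shape[1],3),np.uint8)])])
cv2.imwrite("pics/sad.png",im);print(im.shape)
```

```text
(600, 794, 3)
```

View pics/sad.png

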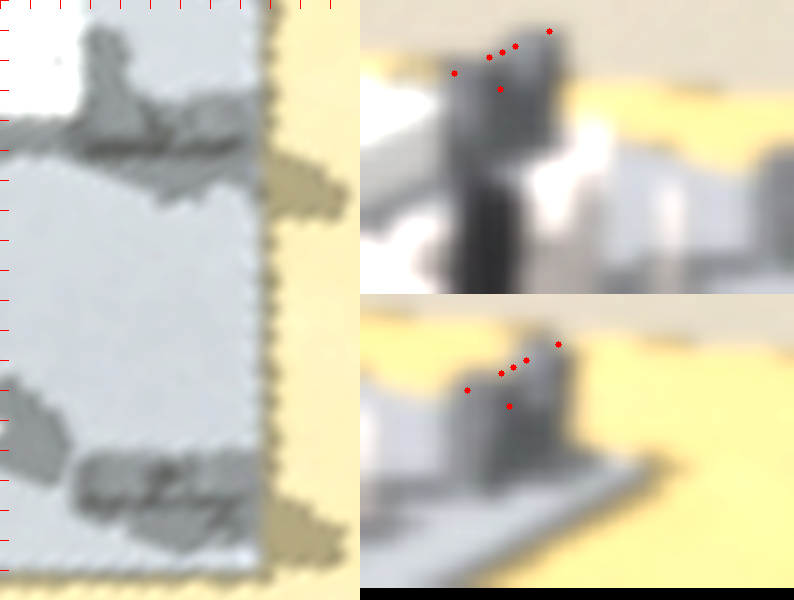

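Both views agree that the saddle line is at feeder y of about -102.5, with its middle at x of about -20. In the side crops the saddle edges match the projected dots to about 1 px. Next I'll plan the grasp.

```bash
cat >> h.py <<'E'
v=np.load("feeder.npy")
def world(x,y,z): return np.array([v[0]+np.cos(v[2])*x-np.sin(v[2])*y,v[1]+np.sin(v[2])*x+np.cos(v[2])*y,z])
from scipy.spatial.transform import Rotation as Ro
def plan(p,yaw=None,cur=None,tilt=(0,0),full=None):
    st=env.state(); cp,cr=cur or (st["eef_pos"],st["tcp_rot"])
    R=Ro.from_euler("xyz",cr); G=full or Ro.from_euler("xyz",[np.pi,0,cr[2] if yaw is None else yaw])
    print("row",np.r_[R.inv().apply(np.array(p)-cp)/300,(R.inv()*G).as_rotvec()/(np.pi/2)].round(4).tolist())
    return (np.array(p),G.as_euler("xyz"))
E
python3 - <<'E'
from h import *
print(world(-20,-102.5,40),v)
a=plan([452.7,359,120],-.126)
a=plan([452.7,359,10],-.126,a)
E
```

```text
[ 477.33088812 -379.4789902    40.        ] [ 5.39846081e+02 -2.95824339e+02 -4.49070663e-01]
row [-0.4098, 0.9529, 0.3422, 0.0, -0.0001, 0.8365]
row [-0.0, -0.0, 0.3667, -0.0, -0.0, 0.0]
```

Emit:
send_rows(
  moves=[
    [[-0.41,0.953,0.342,0,0,0.8365],[-0.41,0.953,0.342,0,0,0.8365],[-0.41,0.953,0.342,0,0,0.8365],[-0.41,0.953,0.342,0,0,0.8365],[-0.41,0.953,0.342,0,0,0.8365],[-0.41,0.953,0.342,0,0,0.8365],[-0.41,0.953,0.342,0,0,0.8365],[-0.41,0.953,0.342,0,0,0.8365],[-0.41,0.953,0.342,0,0,0.8365],[-0.41,0.953,0.342,0,0,0.8365],[-0.41,0.953,0.342,0,0,0.8365],[-0.41,0.953,0.342,0,0,0.8365]],
  ],
  grip=-0.2,
)

```text
t: 2.7
eef_pos: [453.0, 358.7, 120.0]
tcp_rot: [-3.141, -0.0, -0.13]
ft_force: [0.6, -0.2, 0.3]
opening: 0.599
```

Run:
```python
from h import *
s=env.state();print(s["t"],s["eef_pos"],s["tcp_rot"],s["opening"],s["ft_force"])
plan([452.7,359,10],-.126)
```

```text
2.7 [452.99100701 358.66650335 119.99916591] [-3.14149234e+00 -7.05894538e-06 -1.29555775e-01] 0.5987617610539706 [ 0.64766685 -0.20346304  0.31834572]
row [-0.0011, -0.0009, 0.3667, -0.0001, -0.0, -0.0023]
```

Emit:
send_rows(
  moves=[
    [[0,0,0.2,0,0,0],[0,0,0.3,0,0,0],[0,0,0.345,0,0,0],[0,0,0.358,0,0,0],[0,0,0.366,0,0,0],[0,0,0.366,0,0,0]],
  ],
)

```text
t: 3.2
eef_pos: [453.1, 359.3, 11.0]
tcp_rot: [-3.141, -0.001, -0.125]
ft_force: [0.6, -0.1, -0.4]
opening: 0.6
```

Emit:
send_rows(
  moves=[
    [[0,0,0,0,0,0],[0,0,0,0,0,0],[0,0,0,0,0,0],[0,0,0,0,0,0],[0,0,0,0,0,0],[0,0,0,0,0,0],[0,0,0,0,0,0],[0,0,0,0,0,0],[0,0,0,0,0,0]],
  ],
  grip=1,
)

```text
t: 3.95
eef_pos: [452.7, 358.9, 10.3]
tcp_rot: [-3.142, -0.0, -0.126]
ft_force: [0.6, -0.3, 1.0]
opening: 0.111
```

Emit:
send_rows(
  moves=[
    [[0,0,-0.05,0,0,0],[0,0,-0.15,0,0,0],[0,0,-0.3,0,0,0],[0,0,-0.45,0,0,0],[0,0,-0.6,0,0,0],[0,0,-0.75,0,0,0],[0,0,-0.9,0,0,0],[0,0,-0.9,0,0,0],[0,0,-0.9,0,0,0]],
  ],
)

```text
t: 4.7
eef_pos: [453.6, 359.5, 284.9]
tcp_rot: [-3.137, -0.006, -0.126]
ft_force: [0.1, 0.5, -0.2]
opening: 0.112
```

Run:
```python
from h import *
c=cam("side");save(c,"grasp.png",s=1.5)
s=env.state();print(s["t"],s["eef_pos"],s["tcp_rot"],s["opening"],s["ft_force"])
t=world(-20,-102.5,300); yaw=v[2]+np.pi/2
mid=np.array([500,-10,285])
a=plan(mid,yaw-0.3); a=plan(t-[0,0,20],yaw,a); a=plan(t*[1,1,0]+[0,0,80],yaw,a)
```

```text
4.75 [452.94654943 359.07639675 281.94214248] [-3.13926911e+00 -2.82400990e-03 -1.25890552e-01] 0.11091225049772119 [-0.68483125 -1.01544599 -0.18650283]
row [0.3101, 1.2008, -0.0121, -0.0005, -0.0024, -0.6033]
row [-0.9534, 0.7833, 0.0167, 0.0, 0.0, -0.191]
row [0.0, -0.0, 0.6667, 0.0, -0.0, 0.0]
```

View pics/grasp.png

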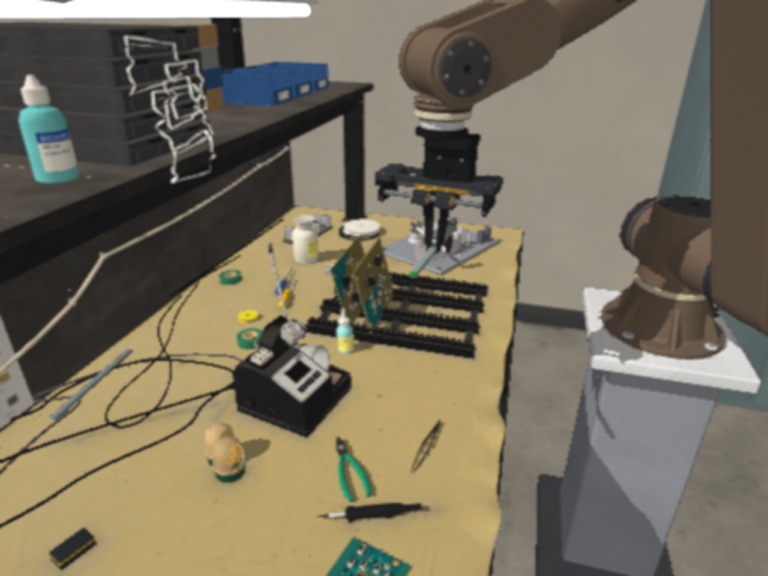

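The tube is held in the fingers near (440,260), with an opening of 10.5 mm. Now I'll carry it over the rack.

Emit:
send_rows(
  moves=[
    [[0.2,0.6,0,0,0,-0.2],[0.25,0.9,0,0,0,-0.3],[0.25,0.9,0,0,0,-0.4],[0.25,0.9,0,0,0,-0.4],[0.25,0.9,0,0,0,-0.4],[0.25,0.9,0,0,0,-0.4],[0.25,0.9,0,0,0,-0.4],[0.25,0.9,0,0,0,-0.4],[0.25,0.9,0,0,0,-0.4]],
  ],
)

```text
t: 5.5
eef_pos: [492.9, 79.5, 278.5]
tcp_rot: [-3.14, 0.003, 0.498]
ft_force: [0.2, -0.4, -0.2]
opening: 0.104
```

Run:
```python
from h import *
s=env.state();print(s["t"],s["eef_pos"],s["tcp_rot"],s["opening"],s["ft_force"])
t=world(-20,-102.5,280); yaw=v[2]+np.pi/2
a=plan(np.array([485,-160,280]),yaw-0.2); a=plan(t,yaw,a); a=plan(t*[1,1,0]+[0,0,80],yaw,a)
```

```text
5.5 [492.94135555  79.50336382 278.54960608] [-3.14026936e+00  2.57000531e-03  4.98295454e-01] 0.10436180401621031 [ 0.18302974 -0.37275949 -0.16508514]
row [-0.4048, 0.6886, -0.0047, -0.0012, 0.0014, -0.2696]
row [-0.5983, 0.4218, 0.0, -0.0, 0.0, -0.1273]
row [0.0, -0.0, 0.6667, 0.0, -0.0, 0.0]
```

Emit:
send_rows(
  moves=[
    [[-0.4,0.69,0,0,0,-0.27],[-0.4,0.69,0,0,0,-0.27],[-0.4,0.69,0,0,0,-0.27],[-0.4,0.69,0,0,0,-0.27],[-0.4,0.69,0,0,0,-0.27],[-0.4,0.69,0,0,0,-0.27],[-0.4,0.69,0,0,0,-0.27],[-0.4,0.69,0,0,0,-0.27]],
  ],
)

```text
t: 6.17
eef_pos: [487.6, -158.3, 278.9]
tcp_rot: [-3.139, 0.0, 0.924]
ft_force: [-0.2, 0.5, 0.6]
opening: 0.113
```

Emit:
send_rows(
  moves=[
    [[-0.6,0.42,0,0,0,-0.13],[-0.6,0.42,0,0,0,-0.13],[-0.6,0.42,0,0,0,-0.13],[-0.6,0.42,0,0,0,-0.13],[-0.6,0.42,0,0,0,-0.13],[-0.6,0.42,0,0,0,-0.13],[-0.6,0.42,0,0,0,-0.13],[-0.6,0.42,0,0,0,-0.13]],
  ],
)

```text
t: 6.83
eef_pos: [481.0, -375.4, 279.2]
tcp_rot: [-3.14, -0.001, 1.131]
ft_force: [1.2, 0.9, -1.5]
opening: 0.115
```

Run:
```python
from h import *
s=env.state();print(s["t"],s["eef_pos"],s["tcp_rot"],s["opening"],s["ft_force"])
t=world(-20,-102.5,280); yaw=v[2]+np.pi/2
a=plan(t*[1,1,0]+[0,0,80],yaw)
```

```text
6.8333 [ 480.98897229 -375.43966255  279.15377244] [-3.13985969e+00 -1.22684834e-03  1.13109417e+00] 0.11506060718439443 [ 1.17770226  0.85122921 -1.52417499]
row [-0.0182, -0.0042, 0.6638, -0.0011, -0.0008, 0.006]
```

Emit:
send_rows(
  moves=[
    [[-0.018,-0.004,0.1,0,0,0.006],[-0.018,-0.004,0.25,0,0,0.006],[-0.018,-0.004,0.4,0,0,0.006],[-0.018,-0.004,0.5,0,0,0.006],[-0.018,-0.004,0.6,0,0,0.006],[-0.018,-0.004,0.66,0,0,0.006],[-0.018,-0.004,0.664,0,0,0.006],[-0.018,-0.004,0.664,0,0,0.006],[-0.018,-0.004,0.664,0,0,0.006]],
  ],
)

```text
t: 7.58
eef_pos: [478.0, -380.6, 82.5]
tcp_rot: [3.14, 0.0, 1.123]
ft_force: [-0.4, -0.3, 0.5]
opening: 0.114
```

Run:
```python
from h import *
s=env.state();print(s["t"],s["eef_pos"],s["tcp_rot"],s["opening"],s["ft_force"])
t=world(-20,-102.5,280); yaw=v[2]+np.pi/2
a=plan(t*[1,1,0]+[0,0,50],yaw)
out=[]
for n,o in(("top",[300,165]),("side",[260,125])):
    c=cam(n)
    im=cv2.resize(c["image"][o[1]:o[1]+80,o[0]:o[0]+80,::-1],None,fx=5,fy=5,interpolation=cv2.INTER_CUBIC)
    p=s["eef_pos"]
    for d,col in((-102,(0,0,255)),(102,(0,255,0))):
        for z in(p[2]-10.3,):
            q=[p[0]+np.cos(v[2])*d,p[1]+np.sin(v[2])*d,z+4]
            w=(proj(c,q)-o+.5)*5; cv2.circle(im,tuple(int(k) for k in w),2,col,-1)
    for x in(40,-80):
        w=(proj(c,world(x,-102.5,48))-o+.5)*5; cv2.circle(im,tuple(int(k) for k in w),2,(255,0,0),-1)
    out.append(im)
cv2.imwrite("pics/above.png",np.hstack(out))
```

```text
7.5833 [ 477.96227631 -380.62084358   82.46464219] [3.14011323e+00 3.06685127e-04 1.12270543e+00] 0.11371940153152789 [-0.35152447 -0.26662475  0.54911451]
row [0.0026, -0.0037, 0.1082, 0.0009, 0.0002, 0.0006]
```

View pics/above.png

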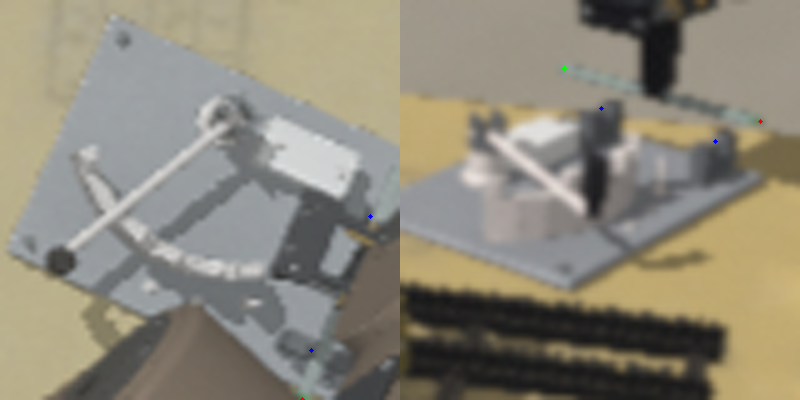

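Both tube ends match the projected ends in the side view: green at (565,68), red at (760,121). The tube is above the slot marks. Lowering it.

Emit:
send_rows(
  moves=[
    [[0,-0.003,0.04,0,0,0],[0.002,-0.003,0.07,0,0,0],[0.002,-0.003,0.085,0,0,0],[0.002,-0.003,0.092,0,0,0],[0.002,-0.003,0.1,0,0,0],[0.002,-0.003,0.104,0,0,0],[0.002,-0.003,0.108,0,0,0],[0.002,-0.003,0.108,0,0,0]],
  ],
)

```text
t: 8.35
eef_pos: [476.3, -382.4, 51.0]
tcp_rot: [3.139, 0.003, 1.121]
ft_force: [-9.4, -6.4, 17.9]
opening: 0.125
```

Run:
```python
from h import *
s=env.state();print(s["t"],s["eef_pos"],s["tcp_rot"],s["opening"],s["ft_force"],s["moment"])
```

```text
8.35 [ 476.26369875 -382.40639471   51.02933373] [3.13856574e+00 2.61284530e-03 1.12124217e+00] 0.12541249196968102 [-9.43737189 -6.36709688 17.90325879] [-1.02257208  1.66828271 -0.02145411]
```

The left lip is pushing the tube toward feeder -y by about 10 N, so I'll shift that way and feel again.

Emit:
send_rows(
  moves=[
    [[-0.005,0,-0.005,0,0,0],[-0.011,0,-0.005,0,0,0],[-0.011,0,-0.005,0,0,0],[-0.011,0,0,0,0,0],[-0.011,0,0,0,0,0]],
  ],
)

```text
t: 8.77
eef_pos: [475.0, -384.4, 49.2]
tcp_rot: [3.14, 0.001, 1.122]
ft_force: [-5.0, -4.8, 7.4]
opening: 0.126
```

```bash
cat >> h.py <<'E'
def rep():
    s=env.state();p=s["eef_pos"];e=p-[*world(-20,-102.5,0)[:2],0];R=Ro.from_euler("z",-v[2])
    print("t",round(s["t"],2),"feeder-frame err",R.apply(e).round(2),"F",R.apply(s["ft_force"]).round(2),"M",R.apply(s["moment"]).round(2),"rot",s["tcp_rot"].round(4),"open",round(s["opening"]*95,1))
E
python3 -c "from h import *;rep()"
```

```text
t 8.77 feeder-frame err [ 1.000e-02 -5.490e+00  4.917e+01] F [-2.37 -6.48  7.4 ] M [-1.13  0.37  0.05] rot [3.1404e+00 1.3000e-03 1.1216e+00] open 11.9
```

Emit:
send_rows(
  moves=[
    [[-0.004,0,0,0,0,0],[-0.008,0,0,0,0,0],[-0.008,0,0,0,0,0],[-0.008,0,0,0,0,0]],
  ],
)

```text
t: 9.1
eef_pos: [473.8, -385.5, 48.2]
tcp_rot: [-3.141, -0.0, 1.121]
ft_force: [-0.1, -0.3, -0.4]
opening: 0.128
```

```bash
python3 -c "from h import *;rep()"
```

```text
t 9.1 feeder-frame err [-0.54 -6.95 48.23] F [-0.02 -0.29 -0.39] M [-0.03  0.01 -0.03] rot [-3.1410e+00 -4.0000e-04  1.1212e+00] open 12.1
```

Emit:
send_rows(
  moves=[
    [[0,0,0.004,0,0,0],[0,0,0.007,0,0,0],[0,0,0.01,0,0,0],[0,0,0.01,0,0,0]],
  ],
)

```text
t: 9.43
eef_pos: [473.9, -385.8, 45.3]
tcp_rot: [-3.141, -0.0, 1.121]
ft_force: [-1.0, -1.4, -0.1]
opening: 0.125
```

Run:
```python
from h import *
rep()
s=env.state();o=[265,115];c=cam("side")
im=cv2.resize(c["image"][o[1]:o[1]+75,o[0]:o[0]+90,::-1],None,fx=8,fy=8,interpolation=cv2.INTER_CUBIC)
im=np.clip(im*1.4,0,255).astype(np.uint8)
p=s["eef_pos"]
for d in(-102,102):
    w=(proj(c,[p[0]+np.cos(v[2])*d,p[1]+np.sin(v[2])*d,p[2]-6])-o+.5)*8; cv2.circle(im,tuple(int(k) for k in w),3,(0,0,255),-1)
cv2.imwrite("pics/in.png",im)
```

```text
t 9.43 feeder-frame err [-0.39 -7.16 45.34] F [-0.3  -1.75 -0.12] M [-0.21 -0.11 -0.05] rot [-3.1415e+00 -1.0000e-04  1.1212e+00] open 11.8
```

View pics/in.png

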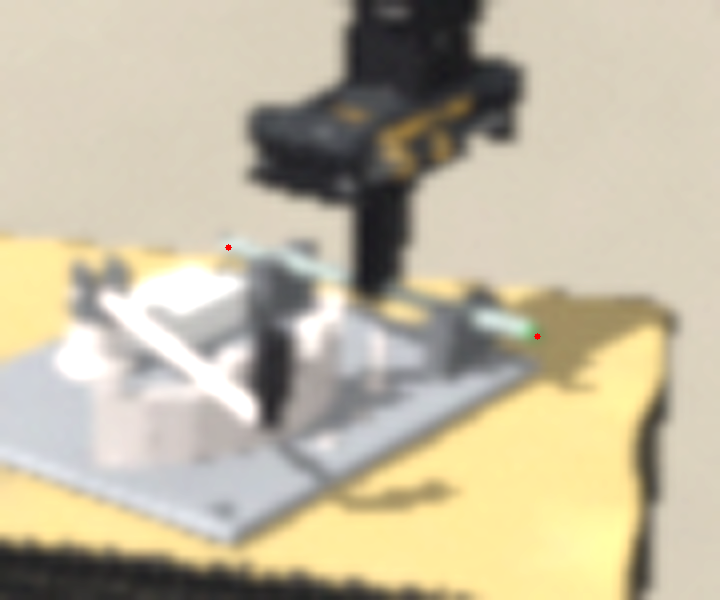

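The tube sits between the horns but has slipped up a few mm in the grip, about 1 px above the red marks. I'll lower it to contact.

Emit:
send_rows(
  moves=[
    [[0,0,0.004,0,0,0],[0,0,0.007,0,0,0],[0,0,0.01,0,0,0],[0,0,0.01,0,0,0]],
  ],
)

```text
t: 9.82
eef_pos: [474.0, -385.8, 43.5]
tcp_rot: [3.141, 0.0, 1.121]
ft_force: [-2.5, 1.9, 10.9]
opening: 0.126
```

```bash
python3 -c "from h import *;rep()"
```

```text
t 9.82 feeder-frame err [-0.24 -7.13 43.49] F [-3.1   0.64 10.86] M [ 0.03  0.48 -0.08] rot [3.1409e+00 1.0000e-04 1.1213e+00] open 12.0
```

Emit:
send_rows(
  moves=[
    [[0,0,0,0,0,0],[0,0,0,0,0,0],[0,0,0,0,0,0],[0,0,0,0,0,0],[0,0,0,0,0,0],[0,0,0,0,0,0]],
  ],
  grip=-0.1,
)

```text
t: 10.32
eef_pos: [473.9, -385.7, 42.4]
tcp_rot: [-3.141, -0.0, 1.121]
ft_force: [0.6, 0.8, 0.6]
opening: 0.488
```

Emit:
send_rows(
  moves=[
    [[0,0,-0.05,0,0,0],[0,0,-0.15,0,0,0],[0,0,-0.28,0,0,0],[0,0,-0.41,0,0,0],[0,0,-0.55,0,0,0],[0,0,-0.6,0,0,0],[0,0,-0.6,0,0,0],[0,0,-0.6,0,0,0]],
  ],
)

```text
t: 10.98
eef_pos: [473.9, -385.7, 223.0]
tcp_rot: [3.14, 0.0, 1.121]
ft_force: [0.1, 0.4, 0.1]
opening: 0.549
```

Run:
```python
from h import *
rep()
out=[]
for n,o in(("top",[312,165]),("side",[262,120])):
    c=cam(n)
    im=cv2.resize(c["image"][o[1]:o[1]+80,o[0]:o[0]+80,::-1],None,fx=5,fy=5,interpolation=cv2.INTER_CUBIC)
    for x in(-102,102):
        w=(proj(c,world(-20+x,-109.5,39))-o+.5)*5; cv2.circle(im,tuple(int(k) for k in w),2,(0,0,255),-1)
    if n=="side":
      for k,(x) in enumerate((0,)):
        pass
    out.append(im)
cv2.imwrite("pics/placed.png",np.hstack(out))
```

```text
t 10.98 feeder-frame err [ -0.42  -7.12 222.99] F [-0.06  0.44  0.08] M [-0.02 -0.01  0.03] rot [3.1404e+00 3.0000e-04 1.1213e+00] open 52.1
```

View pics/placed.png

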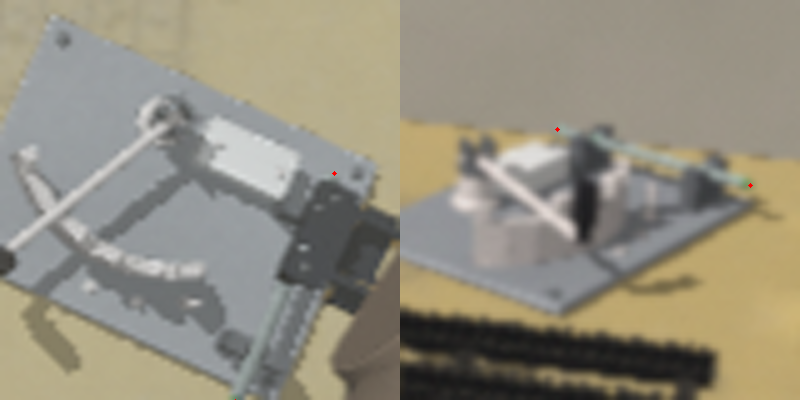

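The tube appears to lie in both saddles, but the arm hides the rear one. I'll move the arm aside and measure.

Emit:
send_rows(
  moves=[
    [[0.9,-0.43,-0.15,0,0,0],[0.9,-0.43,-0.15,0,0,0],[0.9,-0.43,-0.15,0,0,0],[0.9,-0.43,-0.15,0,0,0],[0.9,-0.43,-0.15,0,0,0],[0.9,-0.43,-0.15,0,0,0],[0.9,-0.43,-0.15,0,0,0],[0.9,-0.43,-0.15,0,0,0],[0.9,-0.43,-0.15,0,0,0],[0.9,-0.43,-0.15,0,0,0]],
  ],
)

```text
t: 11.92
eef_pos: [475.0, -86.4, 266.6]
tcp_rot: [-3.14, 0.0, 1.123]
ft_force: [-0.3, -0.2, -0.1]
opening: 0.549
```

Run:
```python
from h import *
np.set_printoptions(precision=1,suppress=True)
rep()
def toF(w): return Ro.from_euler("z",-v[2]).apply(np.array(w)-[v[0],v[1],0])
out=[]
for n,o in(("top",[295,160]),("side",[255,125])):
    c=cam(n)
    for t,z in (("chip_tube",43),("lever_knob",88),("marker_pin",45)):
        for r in env.outline_of(n,t)[:2]:
            m=r["region"].astype(np.uint8);pts=cv2.findNonZero(m).reshape(-1,2)
            w=np.array([toF(onz(c,p,z)) for p in pts])
            R=cv2.minAreaRect(w[:,:2].astype(np.float32));print(n,t,r["confidence"],len(pts),"mean",w.mean(0),R, onz(c,r["xy"],z))
    w,hh=(100,90) if n=="top" else (100,60)
    im=cv2.resize(c["image"][o[1]:o[1]+hh,o[0]:o[0]+w,::-1],None,fx=6,fy=6,interpolation=cv2.INTER_CUBIC)
    if n=="top":im=im[:, :]
    out.append(im)
cv2.imwrite("pics/placed2.png",cv2.resize(np.vstack(out),None,fx=.66,fy=.66) if 0 else out[0])
cv2.imwrite("pics/placed3.png",out[1])
```

```text
t 11.92 feeder-frame err [-129.4  263.   266.6] F [-0.2 -0.3 -0.1] M [ 0.  0. -0.] rot [-3.1  0.   1.1] open 52.1
top chip_tube 0.64 171 mean [ -23.1 -107.5   43. ] ((-21.35198211669922, -107.3765869140625), (16.93099021911621, 198.27679443359375), 88.93508911132812) [ 474.  -370.9   43. ]
top lever_knob 0.38 73 mean [ 5.8 65.2 88. ] ((5.592380523681641, 65.24170684814453), (9.22397518157959, 117.17064666748047), 63.319129943847656) [ 564.  -233.3   88. ]
side chip_tube 0.42 67 mean [ -41.6 -103.7   43. ] ((-25.24872589111328, -103.62800598144531), (202.24879455566406, 33.05494689941406), 2.855429172515869) [ 465.3 -412.7   43. ]
side lever_knob 0.5 155 mean [-93.2 135.1  88. ] ((-83.9092788696289, 116.24514770507812), (78.65897369384766, 191.04217529296875), 61.43024826049805) [ 503.2 -117.5   88. ]
side marker_pin 0.5 45 mean [-38.9 -97.7  45. ] ((-49.989898681640625, -97.87732696533203), (140.5585174560547, 22.706239700317383), 0.05726333335042) [ 470.4 -371.4   45. ]
```

Run:
```python
from h import *
c=cam("top");s=cam("side")
a=c["image"][190:250,335:390,::-1];a=cv2.resize(a,None,fx=7,fy=7,interpolation=cv2.INTER_CUBIC)
b=s["image"][132:175,283:338,::-1];b=cv2.resize(b,None,fx=7,fy=7,interpolation=cv2.INTER_CUBIC)
a=np.clip(a*1.5,0,255).astype(np.uint8);b=np.clip(b*1.4,0,255).astype(np.uint8)
h=max(len(a),len(b));f=lambda i:cv2.copyMakeBorder(i,0,h-len(i),0,0,0)
cv2.imwrite("pics/chk.png",np.hstack([f(a),f(b)]))
```

```text
(no output)
```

View pics/chk.png

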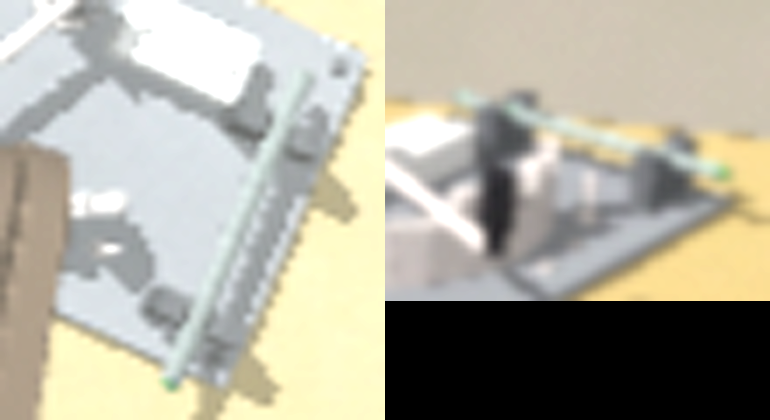

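The tube shows between the horns in both saddles. At front it is at x of about 198, horns 143–190 and 215–240; at rear it is about 273, horns 230–265 and 288–325. I'll check its height numerically by stereo.

Run:
```python
from h import *
from scipy.optimize import least_squares
from scipy.ndimage import map_coordinates
np.set_printoptions(precision=1,suppress=True)
meas=[]
for n in("top","side"):
    c=cam(n);I=c["image"].astype(float);S=np.minimum(I[...,1],I[...,2])-I[...,0]
    # direction and samples along tube nominal
    for x in np.r_[np.arange(-120,-98,4),np.arange(-58,16,6),np.arange(55,78,4)]:
        p=proj(c,world(x,-107,39));q=proj(c,world(x+1,-107,39));d=(q-p)/np.linalg.norm(q-p);nn=np.array([-d[1],d[0]])
        k=np.arange(-4,4.01,.25);prof=map_coordinates(S,[p[1]+nn[1]*k,p[0]+nn[0]*k],order=1)
        w=np.clip(prof-np.percentile(prof,40),0,None); w=np.where(abs(k-k[w.argmax()])<2.2,w,0)
        meas.append((c,x,p,nn,(w*k).sum()/w.sum(),prof.max(),n))
for n in("top","side"): print(n,np.array([(m[1],m[4],m[5]) for m in meas if m[6]==n]).T)
def f(u,sel=None):
    return [ (proj(m[0],world(m[1],u[0]+u[1]*(m[1]+20),u[2]+u[3]*(m[1]+20)))-m[2])@m[3]-m[4] for m in meas]
r=least_squares(f,[-107,0,39,0],loss="soft_l1",f_scale=.2)
print("y,slope y,z,slope z",r.x.round(3),"resid px",np.abs(r.fun).mean())
```

```text
top [[-120.  -116.  -112.  -108.  -104.  -100.   -58.   -52.   -46.   -40.
   -34.   -28.   -22.   -16.   -10.    -4.     2.     8.    14.    55.
    59.    63.    67.    71.    75. ]
 [   0.7    0.6    0.6    0.4   -0.2   -0.1   -0.1   -0.3   -0.     0.2
    -0.2    0.4   -0.1   -0.1   -0.5   -0.    -0.5   -0.2   -0.1   -0.3
    -0.3   -0.2    0.3    0.1   -0.2]
 [  -0.6    6.2    6.5    6.5    6.8    6.9    7.     6.9    7.5    6.9
     7.     7.3    7.     7.2    8.     8.     7.3    7.2    7.9    7.
     7.     7.6    6.7    7.     6.5]]
side [[-120.  -116.  -112.  -108.  -104.  -100.   -58.   -52.   -46.   -40.
   -34.   -28.   -22.   -16.   -10.    -4.     2.     8.    14.    55.
    59.    63.    67.    71.    75. ]
 [  -3.3   -3.4   -3.5   -3.4   -3.4   -3.4   -3.2   -3.3   -3.4   -3.5
    -3.5   -3.4   -3.4   -3.4   -3.5    0.6    0.7    0.8    0.8   -0.8
    -0.5    0.     0.5    0.7    0.8]
 [  -3.     0.3    1.7   -0.2   -0.6    0.4    1.9    1.2    0.9   -0.5
    -1.8    0.3    1.4    1.6    0.2   -4.5   -2.    -0.2   -1.     2.
     2.3    1.     0.3   -0.    -0.1]]
y,slope y,z,slope z [-109.6    0.    29.6    0.1] resid px 0.601604098009998
```

Run:
```python
from h import *
np.set_printoptions(precision=2,suppress=True)
c=cam("side");I=c["image"].astype(float)
for r in env.outline_of("side","chip_tube")[:2]:
    pts=cv2.findNonZero(r["region"].astype(np.uint8)).reshape(-1,2).astype(float)
    p=proj(c,world(-122,-107,39));q=proj(c,world(82,-107,39));d=(q-p)/np.linalg.norm(q-p);nn=np.array([-d[1],d[0]])
    if nn[1]<0: nn=-nn
    L=np.linalg.norm(q-p);a=(pts-p)@d/L*204-122;b=(pts-p)@nn
    print(r["confidence"],len(pts),"down-offset px by x")
    for lo in range(-140,100,20):
        k=(a>=lo)&(a<lo+20)
        if k.any(): print(lo,k.sum(),b[k].mean())
    dz=(proj(c,world(-20,-107,49))-proj(c,world(-20,-107,39)))@nn;print("px per +10mm z",dz)
# saturation-based profile rows: print tube pixel colours
x0=proj(c,world(-30,-107,39));print(x0)
for k in np.arange(-4,4.1,.5):
    out=[]
    for X in(-110,-30,65):
        p=proj(c,world(X,-107,39))+nn*k;out+=[I[int(round(p[1])),int(round(p[0]))].astype(int).tolist()]
    print(k,out)
```

```text
0.54 23 down-offset px by x
-40 1 -0.4830134481077266
-20 9 -0.1528077933009874
0 11 -0.21219615804303693
20 2 -0.38551840166206974
px per +10mm z -2.070471021515677
[313.2  151.56]
-4.0 [[183, 163, 112], [145, 137, 121], [149, 142, 130]]
-3.5 [[183, 163, 111], [145, 137, 121], [149, 142, 130]]
-3.0 [[183, 163, 111], [144, 132, 103], [150, 142, 131]]
-2.5 [[178, 165, 119], [144, 132, 103], [150, 143, 131]]
-2.0 [[177, 167, 125], [165, 156, 127], [149, 148, 139]]
-1.5 [[162, 172, 149], [165, 156, 127], [149, 148, 139]]
-1.0 [[162, 172, 149], [159, 163, 152], [146, 151, 146]]
-0.5 [[146, 158, 141], [159, 163, 152], [146, 151, 146]]
0.0 [[146, 158, 141], [150, 149, 131], [120, 123, 121]]
0.5 [[149, 143, 112], [150, 149, 131], [120, 123, 121]]
1.0 [[149, 143, 112], [159, 147, 113], [136, 136, 124]]
1.5 [[144, 130, 96], [159, 147, 113], [130, 124, 109]]
2.0 [[144, 130, 96], [159, 147, 113], [130, 124, 109]]
2.5 [[144, 130, 96], [143, 134, 111], [130, 128, 125]]
3.0 [[100, 95, 84], [119, 115, 103], [130, 128, 125]]
3.5 [[100, 95, 84], [117, 116, 116], [143, 143, 143]]
4.0 [[93, 94, 96], [117, 116, 116], [143, 143, 143]]
```

Stereo gives a level tube at a centre height of about 39–42 mm, where seated would be 39. A touch from above will settle it: seated means contact at TCP of about 51.

Run:
```python
from h import *
t=world(-20,-109.6,100);yaw=1.1215
a=plan(t,yaw);print(a[0])
```

```text
row [-0.8998, 0.4311, 0.5588, 0.0001, -0.0001, -0.0002]
[ 474.24857557 -385.8750319   100.        ]
```

Emit:
send_rows(
  moves=[
    [[-0.3,0.14,0,0,0,0],[-0.9,0.431,0.05,0,0,0],[-0.9,0.431,0.05,0,0,0],[-0.9,0.431,0.1,0,0,0],[-0.9,0.431,0.1,0,0,0],[-0.9,0.431,0.2,0,0,0],[-0.9,0.431,0.3,0,0,0],[-0.9,0.431,0.4,0,0,0],[-0.9,0.431,0.5,0,0,0],[-0.9,0.431,0.6,0,0,0],[-0.9,0.431,0.67,0,0,0],[-0.9,0.431,0.67,0,0,0]],
  ],
  grip=1,
)

```text
t: 13.62
eef_pos: [472.5, -384.6, 62.0]
tcp_rot: [-3.135, -0.003, 1.121]
ft_force: [-0.5, 0.1, -0.0]
opening: 0.006
```

Emit:
send_rows(
  moves=[
    [[0,0,0.015,0,0,0],[0,0,0.025,0,0,0],[0,0,0.035,0,0,0],[0,0,0.04,0,0,0],[0,0,0.04,0,0,0]],
  ],
)

```text
t: 14.03
eef_pos: [474.7, -386.0, 55.6]
tcp_rot: [3.14, 0.0, 1.121]
ft_force: [0.5, 1.2, 2.3]
opening: 0.003
```

```bash
python3 -c "from h import *;rep()"
```

```text
t 14.03 feeder-frame err [ 0.43 -7.06 55.63] F [-0.05  1.36  2.28] M [ 0.19 -0.08 -0.05] rot [3.1398e+00 4.0000e-04 1.1214e+00] open 0.3
```

Emit:
send_rows(
  moves=[
    [[0,0,0.003,0,0,0],[0,0,0.006,0,0,0],[0,0,0.008,0,0,0],[0,0,0.008,0,0,0]],
  ],
)

```text
t: 14.37
eef_pos: [474.8, -385.7, 53.6]
tcp_rot: [3.14, 0.0, 1.122]
ft_force: [-0.2, -0.1, 0.2]
opening: 0.005
```

```bash
python3 -c "from h import *;rep()"
```

```text
t 14.37 feeder-frame err [ 0.46 -6.74 53.64] F [-0.18 -0.17  0.24] M [0.02 0.01 0.03] rot [3.1396e+00 2.0000e-04 1.1215e+00] open 0.4
```

Emit:
send_rows(
  moves=[
    [[0,0,0.003,0,0,0],[0,0,0.006,0,0,0],[0,0,0.01,0,0,0],[0,0,0.01,0,0,0],[0,0,0.01,0,0,0]],
  ],
)

```text
t: 14.78
eef_pos: [474.4, -386.1, 51.7]
tcp_rot: [3.14, 0.001, 1.121]
ft_force: [-5.2, 7.6, 26.8]
opening: 0.004
```

```bash
python3 -c "from h import *;rep()"
```

```text
t 14.78 feeder-frame err [ 0.23 -7.2  51.67] F [-7.93  4.59 26.81] M [0.69 1.32 0.01] rot [3.1399e+00 5.0000e-04 1.1213e+00] open 0.4
```

Contact at TCP of about 52 puts the tube top at about 43–44 mm, so it is seated. Now the lever: I'll raise the arm and work out the knob.

Emit:
send_rows(
  moves=[
    [[0,0,-0.02,0,0,0],[0,0,-0.1,0,0,0],[0,0,-0.2,0,0,0],[0,0,-0.33,0,0,0],[0,0,-0.45,0,0,0],[0,0,-0.5,0,0,0],[0,0,-0.5,0,0,0]],
  ],
  grip=-0.3,
)

```text
t: 15.37
eef_pos: [475.0, -386.9, 203.3]
tcp_rot: [3.136, 0.002, 1.121]
ft_force: [0.4, 0.2, -0.8]
opening: 0.439
```

```bash
cat >> h.py <<'E'
def toF(w): return Ro.from_euler("z",-v[2]).apply(np.array(w)-[v[0],v[1],0])
PIV=np.array([65.,29.])   # feeder frame, robot-corrected
def knob(sw,lift=0.,P=None):
    P=PIV if P is None else P
    r=190*np.cos(lift)-32*np.sin(lift);z=56+190*np.sin(lift)+32*np.cos(lift)
    return world(P[0]-r*np.cos(sw),P[1]-r*np.sin(sw),z)
E
python3 - <<'E'
from h import *
np.set_printoptions(precision=1,suppress=True)
rep()
c=cam("top")
g=lambda u:np.array(u)/6.667+[295,160]-.4
k=toF(onz(c,g((115,382)),100));p=toF(onz(c,g((333,188)),58));pin=toF(onz(c,g((372,437)),38))
print("knob",k,"piv",p,"pin",pin)
d=(k-p)[:2];print("len",np.hypot(*d),"swing",np.arctan2(-d[1],-d[0]))
d=(pin-p)[:2];print("pin len",np.hypot(*d),"swing",np.arctan2(-d[1],-d[0]))
for r in env.look_for("top","lever_knob")[:2]: print(r, toF(onz(c,r["xy"],95)))
E
```

```text
t 15.37 feeder-frame err [  1.1  -7.7 203.3] F [ 0.2  0.3 -0.8] M [ 0.  0. -0.] rot [3.1 0.  1.1] open 41.7
knob [-105.   116.9  100. ] piv [62.5 39.1 58. ] pin [-63.4 -47.9  38. ]
len 184.73027870997836 swing -0.43506756136321467
pin len 153.03722840237424 swing 0.6044528212810045
{'xy': [344.7, 199.7], 'confidence': 0.48} [12.  26.6 95. ]
```

```bash
sed -i 's/PIV=np.array(\[65.,29.\])/PIV=np.array([66.,29.])/' h.py
python3 - <<'E'
from h import *
t=world(-105,113.5,165);print(t, v[2]-.46+np.pi/2)
a=plan(t,v[2]-.46+np.pi/2)
E
```

```text
[ 494.53031982 -147.99426166  165.        ] 0.6617256641998588
row [0.7438, -0.2829, 0.1136, 0.0002, 0.0, 0.2925]
```

Emit:
send_rows(
  moves=[
    [[0.744,-0.283,0.05,0,0,0.292],[0.744,-0.283,0.05,0,0,0.292],[0.744,-0.283,0.1,0,0,0.292],[0.744,-0.283,0.114,0,0,0.292],[0.744,-0.283,0.114,0,0,0.292],[0.744,-0.283,0.114,0,0,0.292],[0.744,-0.283,0.114,0,0,0.292],[0.744,-0.283,0.114,0,0,0.292],[0.744,-0.283,0.114,0,0,0.292]],
  ],
)

```text
t: 16.22
eef_pos: [494.5, -148.2, 164.1]
tcp_rot: [-3.14, 0.001, 0.663]
ft_force: [0.5, -0.7, -0.2]
opening: 0.648
```

Run:
```python
from h import *
rep()
a=plan(world(-105,113.5,79),v[2]-.46+np.pi/2)
c=cam("side");p=env.state()["eef_pos"]
im=cv2.resize(c["image"][110:190,250:350,::-1],None,fx=7,fy=7,interpolation=cv2.INTER_CUBIC)
for q in(p,[p[0],p[1],88]):
    w=(proj(c,q)-[250,110]+.5)*7;cv2.circle(im,tuple(int(k) for k in w),3,(0,0,255),-1);print(w)
cv2.imwrite("pics/knob.png",im)
# dark blob (knob) centroid in side image near expected
w=proj(c,[p[0],p[1],88]);y0,x0=int(w[1])-8,int(w[0])-8
g=c["image"][y0:y0+17,x0:x0+17].sum(2);print(w-[x0,y0]);print(g//10)
```

```text
t 16.22 feeder-frame err [-84.91 215.83 164.12] F [ 0.76 -0.36 -0.2 ] M [-0.05  0.   -0.01] rot [-3.1403e+00  8.0000e-04  6.6310e-01] open 61.6
row [0.0006, -0.0002, 0.2837, -0.0008, 0.0005, 0.0009]
[361.11031249 218.30908304]
[351.56217383 350.27117121]
[8.72316769 8.53873874]
[[62 59 53 46 38 28 26 23 19 18 19 21 26 36 45 49 48]
 [52 47 43 40 34 25 23 21 18 18 18 19 24 36 48 53 51]
 [43 41 40 39 33 24 20 19 19 19 20 23 29 39 49 54 49]
 [40 40 39 38 32 23 19 19 21 24 27 36 44 50 54 55 48]
 [40 39 37 35 30 23 18 18 22 28 36 49 57 56 51 48 45]
 [37 35 32 31 30 25 18 14 15 21 33 48 56 54 46 42 44]
 [31 31 33 36 37 30 18 12 12 14 26 42 52 51 42 38 39]
 [30 37 45 47 45 33 18 11 10 12 23 39 49 48 40 36 38]
 [37 47 55 53 47 32 17 11  9 12 22 36 43 42 37 35 38]
 [49 52 53 46 38 26 15 10 10 11 20 30 34 35 35 35 38]
 [59 55 51 42 33 23 13 10  9 12 20 30 33 34 33 34 36]
 [64 59 51 42 33 21 13 10  9 12 23 32 34 33 33 32 31]
 [61 62 59 52 40 25 13 10  9 12 23 32 34 34 33 31 28]
 [48 55 61 62 55 38 18 10  9 14 25 33 35 34 33 30 27]
 [40 44 52 60 61 50 27 10 11 20 29 34 35 34 32 29 26]
 [38 39 42 50 58 52 29 11 13 23 33 35 34 32 30 27 26]
 [38 37 38 41 48 46 28 14 16 25 33 34 32 30 27 26 27]]
```

Emit:
send_rows(
  moves=[
    [[0.012,0,0.08,0,0,0],[0.012,0,0.14,0,0,0],[0.012,0,0.19,0,0,0],[0.012,0,0.23,0,0,0],[0.012,0,0.26,0,0,0],[0.012,0,0.282,0,0,0],[0.012,0,0.282,0,0,0],[0.012,0,0.282,0,0,0]],
  ],
)

```text
t: 16.93
eef_pos: [497.6, -146.2, 80.5]
tcp_rot: [-3.141, -0.0, 0.662]
ft_force: [0.4, -0.0, 0.7]
opening: 0.652
```

Emit:
send_rows(
  moves=[
    [[0,0,0,0,0,0],[0,0,0,0,0,0],[0,0,0,0,0,0],[0,0,0,0,0,0],[0,0,0,0,0,0],[0,0,0,0,0,0],[0,0,0,0,0,0],[0,0,0,0,0,0],[0,0,0,0,0,0]],
  ],
  grip=1,
)

```text
t: 17.68
eef_pos: [497.5, -145.7, 80.4]
tcp_rot: [-3.141, -0.0, 0.663]
ft_force: [0.4, -0.0, -0.5]
opening: 0.225
```

Run:
```python
from h import *
rep(); print(toF(env.state()["eef_pos"]))
```

```text
t 17.68 feeder-frame err [-83.3  219.36  80.4 ] F [ 0.38  0.18 -0.47] M [-0.01  0.06 -0.03] rot [-3.1415e+00 -1.0000e-04  6.6260e-01] open 21.4
[-103.30248438  116.86272016   80.39838548]
```

The knob is gripped (21.4 mm), and the lever reads 190.7 mm at swing -0.48, which agrees with the pivot estimate. Lifting it now.

Emit:
send_rows(
  moves=[
    [[0,0.002,-0.02,0,0,0],[0,0.007,-0.045,0,0,0],[0,0.013,-0.07,0,0,0],[0,0.02,-0.095,0,0,0],[0,0.028,-0.12,0,0,0],[0,0.033,-0.136,0,0,0],[0,0.033,-0.136,0,0,0],[0,0.033,-0.136,0,0,0]],
  ],
)

```text
t: 18.35
eef_pos: [504.0, -153.9, 121.8]
tcp_rot: [3.14, -0.001, 0.662]
ft_force: [3.5, -4.6, -3.8]
opening: 0.224
```

Run:
```python
from h import *
rep(); print(toF(env.state()["eef_pos"]))
```

```text
t 18.35 feeder-frame err [-73.9  214.81 121.81] F [ 5.18 -2.65 -3.77] M [-0.32 -0.82 -0.01] rot [ 3.1402e+00 -8.0000e-04  6.6240e-01] open 21.2
[-93.89714005 112.30723618 121.80969402]
```

Emit:
send_rows(
  moves=[
    [[-0.06,0.003,0,0,0,-0.0637],[-0.119,0.013,0,0,0,-0.1273],[-0.177,0.028,0,0,0,-0.191],[-0.234,0.048,0,0,0,-0.2546],[-0.288,0.074,0,0,0,-0.3183],[-0.339,0.106,0,0,0,-0.382],[-0.387,0.142,0,0,0,-0.4456],[-0.43,0.183,0,0,0,-0.5093],[-0.47,0.228,0,0,0,-0.573],[-0.495,0.262,0,0,0,-0.6175],[-0.511,0.287,0,0,0,-0.6494],[-0.511,0.287,0,0,0,-0.6494]],
  ],
)

```text
t: 19.35
eef_pos: [433.2, -316.3, 120.9]
tcp_rot: [-3.137, -0.003, 1.685]
ft_force: [-13.1, -1.6, 3.8]
opening: 0.223
```

```bash
cat >> h.py <<'E'
def lev():
    s=env.state();p=toF(s["eef_pos"]);d=p[:2]-PIV;sw=np.arctan2(-d[1],-d[0]);F=Ro.from_euler("z",-v[2]).apply(s["ft_force"])
    print("t",round(s["t"],2),"swing",round(sw,3),"r",np.hypot(*d).round(1),"z",p[2].round(1),"toolyaw swing",round(s["tcp_rot"][2]-v[2]-np.pi/2,3),
     "F in",(F[0]*np.cos(sw)+F[1]*np.sin(sw)).round(1),"F swing+",(F[0]*np.sin(sw)-F[1]*np.cos(sw)).round(1),"Fz",F[2].round(1),"M",s["moment"].round(2),"open",(95*s["opening"]).round(1))
E
python3 -c "from h import *;lev()"
```

```text
Traceback (most recent call last):
  File "h.py", line 38, in lev
    "F in",(F[0]*np.cos(sw)+F[1]*np.sin(sw)).round(1),"F swing+",(F[0]*np.sin(sw)-F[1]*np.cos(sw)).round(1),"Fz",F[2].round(1),"M",s["moment"].round(2),"open",(95*s["opening"]).round(1))
                                                                                                                                                               ^^^^^^^^^^^^^^^^^^^^^^^
AttributeError: 'float' object has no attribute 'round'
```

```bash
sed -i 's/(95\*s\["opening"\]).round(1)/round(95*s["opening"],1)/' h.py; python3 -c "from h import *;lev()"
```

```text
t 19.35 swing 0.549 r 179.6 z 120.9 toolyaw swing 0.564 F in -13.2 F swing+ 0.3 Fz 3.8 M [-0.32  2.42 -0.07] open 21.2
```

Emit:
send_rows(
  moves=[
    [[0,-0.012,0.015,0,0,0],[0,-0.018,0.03,0,0,0],[0,-0.024,0.045,0,0,0],[0,-0.028,0.06,0,0,0],[0,-0.03,0.068,0,0,0],[0,-0.03,0.068,0,0,0]],
  ],
)

```text
t: 19.85
eef_pos: [426.9, -316.6, 101.9]
tcp_rot: [3.141, 0.001, 1.683]
ft_force: [-5.2, 2.3, 20.8]
opening: 0.226
```

```bash
sed -i 's/PIV=np.array(\[66.,29.\])/PIV=np.array([65.5,25.])/' h.py;python3 -c "from h import *;lev()"
```

```text
t 19.85 swing 0.53 r 183.4 z 101.9 toolyaw swing 0.561 F in -4.9 F swing+ -2.7 Fz 20.8 M [0.64 0.88 0.05] open 21.5
```

It's resting on a tooth (z 102, Fz 21 N). The rectified picture suggested the notch lies toward smaller swing, so I'll sweep that way under light pressure.

Emit:
send_rows(
  moves=[
    [[0,0,-0.004,0,0,0],[0.009,0,-0.004,0,0,0.0095],[0.018,0,-0.004,0,0,0.019],[0.018,0,-0.004,0,0,0.019],[0.018,0,-0.004,0,0,0.019]],
  ],
)

```text
t: 20.27
eef_pos: [426.5, -311.1, 102.4]
tcp_rot: [3.141, 0.0, 1.653]
ft_force: [-1.8, 1.7, 9.6]
opening: 0.224
```

```bash
python3 -c "from h import *;lev()"
```

```text
t 20.27 swing 0.5 r 183.4 z 102.4 toolyaw swing 0.531 F in -1.7 F swing+ -1.8 Fz 9.6 M [0.5  0.16 0.05] open 21.3
```

Emit:
send_rows(
  moves=[
    [[0.009,0,0,0,0,0.0095],[0.018,0,0,0,0,0.019],[0.018,0,0,0,0,0.019],[0.018,0,0,0,0,0.019]],
  ],
)

```text
t: 20.6
eef_pos: [426.2, -305.6, 102.4]
tcp_rot: [3.141, 0.0, 1.623]
ft_force: [-0.0, 2.6, 9.6]
opening: 0.222
```

```bash
python3 -c "from h import *;lev()"
```

```text
t 20.6 swing 0.47 r 183.5 z 102.4 toolyaw swing 0.502 F in 0.0 F swing+ -2.6 Fz 9.6 M [ 0.65 -0.07  0.07] open 21.1
```

Emit:
send_rows(
  moves=[
    [[0.009,0,0,0,0,0.0095],[0.018,0,0,0,0,0.019],[0.018,0,0,0,0,0.019],[0.018,0,0,0,0,0.019]],
  ],
)

```text
t: 20.93
eef_pos: [426.1, -300.4, 102.4]
tcp_rot: [3.14, 0.0, 1.593]
ft_force: [1.0, 3.6, 7.9]
opening: 0.226
```

```bash
python3 -c "from h import *;lev()"
```

```text
t 20.93 swing 0.442 r 183.6 z 102.4 toolyaw swing 0.472 F in 1.0 F swing+ -3.6 Fz 7.9 M [ 0.53 -0.17  0.05] open 21.5
```

There was no drop down to 0.44, so the notch must lie on the positive side. Sweeping back.

Emit:
send_rows(
  moves=[
    [[-0.015,0,0,0,0,-0.0159],[-0.03,0,0,0,0,-0.0318],[-0.045,0,0,0,0,-0.0477],[-0.054,0,0,0,0,-0.057],[-0.06,0,0,0,0,-0.0636],[-0.066,0.001,0,0,0,-0.07],[-0.066,0.001,0,0,0,-0.07]],
  ],
)

```text
t: 21.52
eef_pos: [427.3, -320.8, 102.2]
tcp_rot: [3.14, 0.002, 1.704]
ft_force: [3.7, -2.1, 2.9]
opening: 0.225
```

```bash
python3 -c "from h import *;lev()"
```

```text
t 21.52 swing 0.553 r 183.4 z 102.2 toolyaw swing 0.582 F in 3.4 F swing+ 2.5 Fz 2.9 M [-0.44 -0.78  0.08] open 21.4
```

Emit:
send_rows(
  moves=[
    [[0,0,0.004,0,0,0],[0,-0.001,0.008,0,0,0],[0,-0.001,0.008,0,0,0]],
  ],
)

```text
t: 21.77
eef_pos: [427.1, -321.5, 101.0]
tcp_rot: [3.139, 0.004, 1.703]
ft_force: [1.2, -1.6, 16.3]
opening: 0.223
```

```bash
python3 -c "from h import *;lev()"
```

```text
t 21.77 swing 0.557 r 183.7 z 101.0 toolyaw swing 0.581 F in 1.0 F swing+ 1.7 Fz 16.3 M [-0.31 -0.35  0.08] open 21.2
```

Emit:
send_rows(
  moves=[
    [[-0.004,0,0,0,0,-0.0042],[-0.008,0,0,0,0,-0.0085],[-0.012,0,0,0,0,-0.0127],[-0.012,0,0,0,0,-0.0127]],
  ],
)

```text
t: 22.1
eef_pos: [427.2, -324.6, 99.9]
tcp_rot: [3.14, 0.002, 1.723]
ft_force: [3.7, -3.0, 2.7]
opening: 0.225
```

```bash
python3 -c "from h import *;lev()"
```

```text
t 22.1 swing 0.574 r 184.0 z 99.9 toolyaw swing 0.601 F in 3.3 F swing+ 3.5 Fz 2.7 M [-0.51 -0.95  0.06] open 21.4
```

Emit:
send_rows(
  moves=[
    [[-0.005,0,0.003,0,0,-0.005],[-0.01,-0.001,0.006,0,0,-0.01],[-0.01,-0.002,0.012,0,0,-0.01],[-0.01,-0.002,0.018,0,0,-0.01],[-0.01,-0.002,0.018,0,0,-0.01]],
  ],
)

```text
t: 22.52
eef_pos: [426.0, -327.8, 93.7]
tcp_rot: [-3.141, 0.001, 1.739]
ft_force: [1.0, -8.0, -2.3]
opening: 0.224
```

```bash
python3 -c "from h import *;lev()"
```

```text
t 22.52 swing 0.59 r 185.5 z 93.7 toolyaw swing 0.617 F in -0.2 F swing+ 8.0 Fz -2.3 M [-1.3  -0.41  0.03] open 21.3
```

It's dropping into the notch. I'll ease the side force and lower it home.

Emit:
send_rows(
  moves=[
    [[-0.006,-0.004,0.008,0,0,-0.004],[-0.006,-0.007,0.016,0,0,-0.004],[-0.006,-0.01,0.026,0,0,-0.004],[-0.006,-0.013,0.036,0,0,-0.004],[-0.006,-0.015,0.044,0,0,-0.004],[-0.006,-0.015,0.044,0,0,-0.004]],
  ],
)

```text
t: 23.02
eef_pos: [422.4, -329.3, 80.2]
tcp_rot: [3.141, -0.001, 1.745]
ft_force: [7.1, -0.1, 1.2]
opening: 0.225
```

```bash
python3 -c "from h import *;lev()"
```

```text
t 23.02 swing 0.595 r 189.4 z 80.2 toolyaw swing 0.623 F in 7.0 F swing+ 1.1 Fz 1.2 M [ 0.1  -1.4  -0.04] open 21.3
```

The lever is home: z 80.2 against 80.4 when gripped parked. Release and retreat upward.

Emit:
send_rows(
  moves=[
    [[0,0,0,0,0,0],[0,0,0,0,0,0],[0,0,0,0,0,0],[0,0,0,0,0,0],[0,0,0,0,0,0],[0,0,0,0,0,0]],
  ],
  grip=-0.2,
)

```text
t: 23.52
eef_pos: [421.9, -329.5, 80.9]
tcp_rot: [-3.141, -0.0, 1.745]
ft_force: [-0.8, -0.0, -0.1]
opening: 0.578
```

Emit:
send_rows(
  moves=[
    [[0,0,-0.05,0,0,0],[0,0,-0.15,0,0,0],[0,0,-0.28,0,0,0],[0,0,-0.41,0,0,0],[0,0,-0.55,0,0,0],[0,0,-0.6,0,0,0],[0,0,-0.6,0,0,0],[0,0,-0.6,0,0,0]],
  ],
)

```text
t: 24.18
eef_pos: [422.0, -329.5, 261.3]
tcp_rot: [3.141, 0.001, 1.745]
ft_force: [0.2, -0.4, -0.4]
opening: 0.599
```

Emit:
send_rows(
  moves=[
    [[0.8,0,0,0,0,0],[0.8,0,0,0,0,0],[0.8,0,0,0,0,0],[0.8,0,0,0,0,0],[0.8,0,0,0,0,0],[0.8,0,0,0,0,0],[0.8,0,0,0,0,0],[0.8,0,0,0,0,0]],
  ],
)

```text
t: 24.85
eef_pos: [379.9, -91.9, 260.0]
tcp_rot: [-3.14, -0.001, 1.748]
ft_force: [0.0, -0.7, 0.5]
opening: 0.601
```

Run:
```python
from h import *
np.set_printoptions(precision=1,suppress=True)
s=env.state();print(s["t"],s["eef_pos"],s["ft_force"])
c=cam("top");t=cam("side")
for r in env.outline_of("top","chip_tube")[:1]:
    pts=cv2.findNonZero(r["region"].astype(np.uint8)).reshape(-1,2)
    print("tube",r["confidence"],cv2.minAreaRect(np.array([toF(onz(c,p,43))[:2] for p in pts],np.float32)))
a=cv2.resize(c["image"][160:250,295:390,::-1],None,fx=4.2,fy=4.2,interpolation=cv2.INTER_CUBIC)
b=cv2.resize(t["image"][125:190,250:345,::-1],None,fx=4.2,fy=4.2,interpolation=cv2.INTER_CUBIC)
P=np.array([66,32.])
for im,cc,o in((a,c,(295,160)),(b,t,(250,125))):
    for q in(world(P[0]-190*np.cos(.595),P[1]-190*np.sin(.595),88),world(P[0]-190*np.cos(.595),P[1]-190*np.sin(.595),109)):
        w=(proj(cc,q)-o+.5)*4.2;cv2.circle(im,tuple(int(k) for k in w),2,(0,0,255),-1)
b=cv2.copyMakeBorder(b,0,len(a)-len(b),0,0,0);cv2.imwrite("pics/final.png",np.hstack([a,b]))
```

```text
24.85 [379.9 -91.9 260. ] [ 0.  -0.7  0.5]
tube 0.67 ((-23.232933044433594, -106.30946350097656), (9.037516593933105, 191.02955627441406), 89.9765396118164)
```

View pics/final.png

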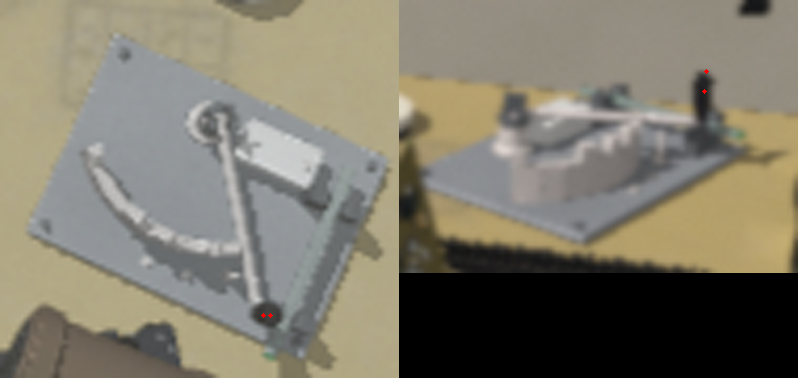

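The lever is down, but in the top view the bar lies right at the end of the notch plate, so it may have dropped off outside the last tooth. No more views are available, so I'll measure bar direction and tooth profile numerically.

Run:
```python
from h import *
from scipy.ndimage import map_coordinates
np.set_printoptions(precision=1,suppress=True,linewidth=200)
c=cam("top");I=c["image"].astype(float).mean(2)
old=cv2.imread("pics/top0.png").astype(float).mean(2)  # 1.5x
def samp(im,q,s=1.):
    p=proj(c,q); p=(p+.5)*s-.5
    return map_coordinates(im,[[p[1]],[p[0]]],order=1)[0]
# bar: cross profiles at feeder x, plane z=56
pts=[]
ys=np.arange(-80,60,1.)
for X in range(40,-90,-10):
    pr=np.array([samp(I,world(X,y,56)) for y in ys])
    guess=32-(66-X)*np.tan(.6); k=abs(ys-guess)<22
    w=np.clip(pr-np.percentile(pr[k],65),0,None)*k
    pts.append((X,(w*ys).sum()/w.sum(),pr[k].max()))
pts=np.array(pts);print(pts.T)
g=pts[2:];f=np.polyfit(g[:,0],g[:,1],1);print("dy/dx",f,"swing",np.arctan(f[0]))
# parked bar in old image
pts=[]
ys=np.arange(0,140,1.)
for X in range(30,-80,-10):
    pr=np.array([samp(old,world(X,y,56),1.5) for y in ys]);guess=32+(66-X)*np.tan(.46);k=abs(ys-guess)<18
    w=np.clip(pr-np.percentile(pr[k],65),0,None)*k;pts.append((X,(w*ys).sum()/w.sum()))
h=np.array(pts);fo=np.polyfit(h[:,0],h[:,1],1);print("parked",fo,"swing",np.arctan(fo[0]))
xi=(fo[1]-f[1])/(f[0]-fo[0]);piv=np.array([xi,np.polyval(f,xi)]);print("pivot by crossing (cam)",piv)
for nm,P in(("cross",piv),("nom",np.array([66,32.]))):
  print(nm)
  for r in (121,125,129):
    a=np.arange(-.6,.92,.04)
    print(r,np.array([samp(old,world(P[0]-r*np.cos(t),P[1]-r*np.sin(t),65),1.5) for t in a]).astype(int))
print(a.round(2))
pin=[toF(onz(c,np.array((372,437))/6.667+[295,160]-.4,z)) for z in(12,45)];print(pin)
```

```text
[[ 40.   30.   20.   10.    0.  -10.  -20.  -30.  -40.  -50.  -60.  -70.  -80. ]
 [ 12.4   6.2  -0.2  -7.4 -14.7 -21.6 -29.2 -35.3 -32.8 -49.3 -58.2 -64.8 -68.5]
 [185.5 183.1 183.2 185.9 178.7 188.  181.8 186.1 187.8 177.5 187.8 180.7 174.1]]
dy/dx [  0.7 -14. ] swing 0.604709479124246
parked [-0.5 66.1] swing -0.457977954662681
pivot by crossing (cam) [67.6 32.7]
cross
121 [150 143 140 181 169 120 158 173 181 176 146 138 136 154 170 171 162 152 164 161 159 171 185 172 161 165 157 157 166 164 153 148 147 147 148 148 148 148]
125 [185 179 179 189 171 135 177 188 191 183 139 140 157 183 189 192 167 163 178 169 187 193 199 188 180 169 170 186 187 177 155 147 146 148 149 149 148 148]
129 [184 186 184 194 170 141 170 179 186 185 138 132 164 185 187 185 152 145 165 176 179 187 190 159 175 163 166 182 184 166 145 146 147 148 148 148 148 148]
nom
121 [160 150 156 190 152 134 173 181 190 169 147 140 156 171 181 182 165 163 171 166 174 192 202 182 172 168 163 171 175 172 156 148 147 147 148 149 148 148]
125 [188 182 183 194 156 148 188 190 193 177 135 136 163 192 190 193 156 163 174 175 190 191 198 180 182 167 172 192 193 179 152 146 147 148 149 148 149 148]
129 [184 183 184 196 156 144 163 166 172 166 133 134 173 169 176 170 136 137 153 162 165 174 176 143 171 162 154 163 166 153 140 146 147 147 147 148 148 148]
[-0.6 -0.6 -0.5 -0.5 -0.4 -0.4 -0.4 -0.3 -0.3 -0.2 -0.2 -0.2 -0.1 -0.1 -0.   0.   0.   0.1  0.1  0.2  0.2  0.2  0.3  0.3  0.4  0.4  0.4  0.5  0.5  0.6  0.6  0.6  0.7  0.7  0.8  0.8  0.8  0.9]
[array([-60.4, -54.3,  12. ]), array([-64.2, -46.2,  45. ])]
```

Measurements: lever at swing 0.605 (robot 0.595), lift about 0. That is inside the pin tolerance, but in the image the notch plate seems to end near 0.58. A push test with the knob re-gripped will tell notch from free space.

Emit:
send_rows(
  moves=[
    [[-0.8,0,0,0,0,0],[-0.8,0,0,0,0,0],[-0.8,0,0,0,0,0],[-0.8,0,0,0,0,0],[-0.8,0,0,0,0,0],[-0.8,0,0,0,0,0],[-0.8,0,0,0,0,0],[-0.8,0,0,0,0,0]],
  ],
)

```text
t: 25.72
eef_pos: [421.3, -331.7, 259.7]
tcp_rot: [-3.14, -0.002, 1.741]
ft_force: [-1.2, -0.4, -0.1]
opening: 0.599
```

Emit:
send_rows(
  moves=[
    [[0,0,0.1,0,0,0],[0,0,0.22,0,0,0],[0,0,0.34,0,0,0],[0,0,0.44,0,0,0],[0,0,0.52,0,0,0],[0,0,0.57,0,0,0],[0,0,0.6,0,0,0],[0,0,0.6,0,0,0]],
  ],
)

```text
t: 26.38
eef_pos: [421.4, -328.6, 79.6]
tcp_rot: [-3.14, -0.003, 1.745]
ft_force: [-0.4, -0.6, 0.5]
opening: 0.602
```

Emit:
send_rows(
  moves=[
    [[0,0,0,0,0,0],[0,0,0,0,0,0],[0,0,0,0,0,0],[0,0,0,0,0,0],[0,0,0,0,0,0],[0,0,0,0,0,0],[0,0,0,0,0,0]],
  ],
  grip=1,
)

```text
t: 26.97
eef_pos: [422.2, -329.7, 81.2]
tcp_rot: [3.141, 0.0, 1.745]
ft_force: [-0.3, -0.2, 0.0]
opening: 0.226
```

Emit:
send_rows(
  moves=[
    [[-0.01,0,0,0,0,-0.0105],[-0.02,0,0,0,0,-0.021],[-0.02,0,0,0,0,-0.021],[-0.02,0,0,0,0,-0.021]],
  ],
)

```text
t: 27.3
eef_pos: [423.2, -335.8, 81.0]
tcp_rot: [3.141, 0.0, 1.778]
ft_force: [0.3, -0.6, 0.9]
opening: 0.224
```

```bash
python3 -c "from h import *;lev()"
```

```text
t 27.3 swing 0.63 r 189.6 z 81.0 toolyaw swing 0.656 F in 0.2 F swing+ 0.6 Fz 0.9 M [ 0.03 -0.09 -0.01] open 21.3
```

Emit:
send_rows(
  moves=[
    [[-0.01,0,0,0,0,-0.0105],[-0.02,0,0,0,0,-0.021],[-0.02,0,0,0,0,-0.021],[-0.02,0,0,0,0,-0.021]],
  ],
)

```text
t: 27.63
eef_pos: [424.4, -341.6, 81.0]
tcp_rot: [3.141, 0.0, 1.811]
ft_force: [0.3, -0.7, 1.1]
opening: 0.223
```

```bash
python3 -c "from h import *;lev()"
```

```text
t 27.63 swing 0.661 r 189.5 z 81.0 toolyaw swing 0.689 F in 0.1 F swing+ 0.7 Fz 1.1 M [ 0.03 -0.09 -0.03] open 21.2
```

The lever swings freely at 0.66, so it was outside the last tooth and not in the notch. The earlier sweep also pulled toward negative near 0.44, so the notch lies just below that. Lift and return.

Emit:
send_rows(
  moves=[
    [[0,0.002,-0.02,0,0,0],[0,0.007,-0.045,0,0,0],[0,0.013,-0.07,0,0,0],[0,0.02,-0.095,0,0,0],[0,0.028,-0.12,0,0,0],[0,0.033,-0.136,0,0,0],[0,0.033,-0.136,0,0,0]],
  ],
)

```text
t: 28.22
eef_pos: [434.8, -338.9, 123.2]
tcp_rot: [3.14, 0.001, 1.811]
ft_force: [4.4, 0.3, -5.6]
opening: 0.228
```

Emit:
send_rows(
  moves=[
    [[0.046,0.002,0,0,0,0.049],[0.092,0.007,0,0,0,0.098],[0.137,0.016,0,0,0,0.147],[0.137,0.016,0,0,0,0.147]],
  ],
)

```text
t: 28.55
eef_pos: [429.9, -296.4, 122.5]
tcp_rot: [3.139, 0.001, 1.576]
ft_force: [7.3, 0.1, -5.5]
opening: 0.223
```

Emit:
send_rows(
  moves=[
    [[0,-0.006,0.018,0,0,0],[0,-0.012,0.036,0,0,0],[0,-0.017,0.054,0,0,0],[0,-0.02,0.066,0,0,0],[0,-0.02,0.066,0,0,0]],
  ],
)

```text
t: 28.97
eef_pos: [422.9, -298.4, 102.8]
tcp_rot: [3.141, 0.001, 1.58]
ft_force: [0.9, 4.4, 15.4]
opening: 0.225
```

```bash
python3 -c "from h import *;lev()"
```

```text
t 28.97 swing 0.431 r 186.8 z 102.8 toolyaw swing 0.458 F in 0.8 F swing+ -4.4 Fz 15.4 M [ 0.73 -0.22  0.04] open 21.4
```

Now I'll feel toward negative in small steps.

Emit:
send_rows(
  moves=[
    [[0.006,0,0,0,0,0.0063],[0.012,0,0,0,0,0.0125],[0.012,0,0,0,0,0.0125],[0.012,0,0,0,0,0.0125]],
  ],
)

```text
t: 29.3
eef_pos: [423.1, -295.2, 103.0]
tcp_rot: [3.14, 0.002, 1.56]
ft_force: [-0.3, 0.8, 13.5]
opening: 0.226
```

```bash
python3 -c "from h import *;lev()"
```

```text
t 29.3 swing 0.414 r 186.8 z 103.0 toolyaw swing 0.438 F in -0.3 F swing+ -0.8 Fz 13.5 M [ 0.16 -0.23  0.08] open 21.5
```

Emit:
send_rows(
  moves=[
    [[0.006,0,0,0,0,0.0063],[0.012,0,0,0,0,0.0125],[0.012,0,0,0,0,0.0125],[0.012,0,0,0,0,0.0125]],
  ],
)

```text
t: 29.63
eef_pos: [422.8, -290.4, 102.0]
tcp_rot: [-3.141, -0.001, 1.541]
ft_force: [4.5, 4.1, 3.8]
opening: 0.222
```

```bash
python3 -c "from h import *;lev()"
```

```text
t 29.63 swing 0.389 r 187.3 z 102.0 toolyaw swing 0.419 F in 4.3 F swing+ -4.3 Fz 3.8 M [ 0.84 -0.86  0.01] open 21.1
```

Emit:
send_rows(
  moves=[
    [[0.006,0,0,0,0,0.0063],[0.012,0,0,0,0,0.0125],[0.012,0,0,0,0,0.0125],[0.012,0,0,0,0,0.0125]],
  ],
)

```text
t: 29.97
eef_pos: [422.9, -287.1, 101.8]
tcp_rot: [-3.141, -0.0, 1.521]
ft_force: [3.6, 0.6, -2.2]
opening: 0.223
```

```bash
python3 -c "from h import *;lev()"
```

```text
t 29.97 swing 0.371 r 187.4 z 101.8 toolyaw swing 0.399 F in 3.6 F swing+ -0.9 Fz -2.2 M [ 0.07 -0.71  0.04] open 21.2
```

At 0.37 the bar is free over a notch, but 0.37 is 26 mm from a pin at 0.54. Before lowering, I'll verify numerically which hole the pin is in.

Run:
```python
from h import *
np.set_printoptions(precision=2,suppress=True,linewidth=180)
c=cam("top");t=cam("side")
P=np.array([67.6,32.7])
g=lambda u:np.array(u)/6.667+[295,160]-.4
for nm,u,z in(("b1",(232,412),15),("b2",(295,435),15),("b3 z15",(372,437),15),("b3 z30",(372,437),28)):
    q=toF(onz(c,g(u),z));d=q[:2]-P;print(nm,q,"r",np.hypot(*d),"sw",np.arctan2(-d[1],-d[0]))
old=cv2.imread("pics/side0.png").astype(float).mean(2)
for s in(0,.27,.54):
    f=world(P[0]-152*np.cos(s),P[1]-152*np.sin(s),12);h=f+[0,0,33]
    for n,q in(("foot",f),("top",h)): print(s,n,"sidef",(proj(t,q)-[250,135]+.5)*8.889,"topf",(proj(c,q)-[295,160]+.5)*6.667)
r=env.outline_of("top","marker_pin");print([(x["confidence"],x["xy"]) for x in r][:3])
# arc profile in current top image, lever near .37
I=c["image"].astype(float).mean(2)
from scipy.ndimage import map_coordinates
a=np.arange(-.6,.92,.04)
for rr in(125,):
    for z in (51,65):
        px=np.array([proj(c,world(P[0]-rr*np.cos(s),P[1]-rr*np.sin(s),z)) for s in a]);print(z,map_coordinates(I,[px[:,1],px[:,0]],order=1).astype(int))
print(a)
```

```text
b1 [-83.51  31.59  15.  ] r 151.11214778721921 sw 0.007361717909767532
b2 [-79.92  -9.68  15.  ] r 153.48974870881378 sw 0.279749257413359
b3 z15 [-60.77 -53.58  15.  ] r 154.66845232730535 sw 0.5917579294765418
b3 z30 [-62.26 -50.36  28.  ] r 154.1540295212407 sw 0.5690530646732689
0 foot sidef [497.53 314.45] topf [229.43 413.26]
0 top sidef [502.85 248.94] topf [240.89 412.73]
0.27 foot sidef [535.46 285.6 ] topf [292.48 432.91]
0.27 top sidef [541.05 221.16] topf [305.4  432.83]
0.54 foot sidef [550.01 253.87] topf [358.12 435.04]
0.54 top sidef [555.61 190.61] topf [372.54 435.01]
[]
51 [191 191 190 190 191 191 190 190 194 195 162 142 150 180 194 195 189 153 177 177 183 193 197 203 185 185 191 181 188 190 167 123 143 152 153 154 154 154]
65 [188 184 188 187 182 182 188 193 196 189 142 151 167 189 192 194 172 170 181 174 190 197 204 194 181 192 183 186 191 176 133 140 152 153 154 152 154 151]
[-0.6  -0.56 -0.52 -0.48 -0.44 -0.4  -0.36 -0.32 -0.28 -0.24 -0.2  -0.16 -0.12 -0.08 -0.04  0.    0.04  0.08  0.12  0.16  0.2   0.24  0.28  0.32  0.36  0.4   0.44  0.48  0.52
  0.56  0.6   0.64  0.68  0.72  0.76  0.8   0.84  0.88]
```

Run:
```python
from h import *
np.set_printoptions(precision=2,suppress=True,linewidth=220)
f=cv2.imread("pics/final.png").mean(2)
print("x",np.arange(200,296,4))
for y in range(246,296,4): print(y,f[y,200:296:4].astype(int))
c=cam("top");P=np.array([67.5,31.5])
def crop(q): return ((proj(c,q)-[295,160]+.5)*4.2).round(0)
for s in(.54,):
    print("pin foot/top",crop(world(P[0]-152*np.cos(s),P[1]-152*np.sin(s),12)),crop(world(P[0]-152*np.cos(s),P[1]-152*np.sin(s),45)))
for s in(.55,.6,.65,.71): print("bar at 152, swing",s,crop(world(P[0]-152*np.cos(s),P[1]-152*np.sin(s),56)),"at125",crop(world(P[0]-125*np.cos(s),P[1]-125*np.sin(s),61)))
I=c["image"].astype(float).mean(2)
print("now: cols",list(range(335,365)))
for y in range(218,230): print(y,I[y,335:365].astype(int))
```

```text
x [200 204 208 212 216 220 224 228 232 236 240 244 248 252 256 260 264 268 272 276 280 284 288 292]
246 [194 198 186 184 188 158 178 190 190 191 174 176 155 117 100 123 147 151 149 148 148 150 149 149]
250 [186 172 150 174 181 151 173 184 184 186 153 169 164 123 101 120 143 148 148 149 148 149 149 149]
254 [120 120 125 157 164 141 139 140 138 135 121 165 179 141 110 103 123 146 149 148 149 149 149 149]
258 [106 107 108 113 114 110 109 109 109 108 105 161 186 152 114 102 121 146 149 149 150 150 149 149]
262 [107 107 107 107 108 107 107 107 107 106 112 159 182 154 115 102 121 146 150 149 149 149 149 149]
266 [107 108 107 107 107 108 107 107 107 107 105 152 183 158 117 100 120 145 150 149 149 150 149 148]
270 [106 107 106 107 106 106 112 113 106 103  99 148 187 166 121 101 119 145 150 149 150 150 148 147]
274 [105 105 106 107 108 109 111 137 174 174 131 151 189 173 125 101 120 145 149 149 149 150 149 147]
278 [112 104 107 106 106 107 113 126 137 133 113 135 177 194 164 116 119 149 150 149 149 149 149 149]
282 [137 112 105 107 107 107 110 108 108 108 105 118 165 191 162 117 106 129 147 1
[... 1546 characters left out ...]
2 152 118 112 109  98  83  70  65  71  76  80  91 112 106  97  98  98]
225 [153 127 111 137 143 125 110 108 109 108 106 177 192 149 113 122 147 113  75  68  70  77  78  88 110 108  99  96 102  97]
226 [107 102  94 109 116 112 139 125 109 110  97 134 147 124 110 107  97  81  75  74  77  78  86 108 110 101  96  95 101  98]
227 [ 82  84  82  83  84  91 134 145 125 117 136 118  93  85  83  81  78  74  74  72  76  85 106 109 100  98  96  99  98  97]
228 [101  85  76  81  79  96 123 132 131 125 126 108  84  79  77  74  73  74  77  86  89 103 107 100  96  95  95 108 102  95]
229 [ 99  86  77  80  81  81  86  89  89  85  92  86  80  78  75  74  74  76  84  88 103 105 100  96  95  96  96 101  98  95]
```

Emit:
send_rows(
  moves=[
    [[0.003,-0.003,0.015,0,0,0.003],[0.003,-0.006,0.03,0,0,0.003],[0.003,-0.008,0.045,0,0,0.003],[0.003,-0.01,0.06,0,0,0.003],[0.003,-0.01,0.068,0,0,0.003],[0.003,-0.01,0.068,0,0,0.003]],
  ],
)

```text
t: 30.67
eef_pos: [418.6, -285.3, 80.4]
tcp_rot: [-3.138, -0.002, 1.517]
ft_force: [-5.2, 2.7, 1.2]
opening: 0.224
```

```bash
python3 -c "from h import *;lev()"
```

```text
t 30.67 swing 0.363 r 191.8 z 80.4 toolyaw swing 0.395 F in -5.4 F swing+ -2.3 Fz 1.2 M [ 0.54  0.69 -0.  ] open 21.2
```

This is a genuine drop to home. I'll measure the bar with the camera, then feel both walls.

```bash
cat > bar.py <<'E'
from h import *
from scipy.ndimage import map_coordinates
def bar(sw):
    c=cam("top");I=c["image"].astype(float).mean(2);pts=[];P=[67.5,31.5]
    for r in range(45,160,5):
        k=np.arange(-16,16.1,.5)
        q=[world(P[0]-r*np.cos(sw)+t*np.sin(sw),P[1]-r*np.sin(sw)-t*np.cos(sw),56) for t in k]
        px=np.array([proj(c,a) for a in q]);pr=map_coordinates(I,[px[:,1],px[:,0]],order=1)
        w=np.clip(pr-150,0,None);w=np.where(abs(k-k[w.argmax()])<7,w,0)
        if (r<105 or r>132) and w.max()>15: pts.append((r,(w*k).sum()/w.sum()))
    pts=np.array(pts);f=np.polyfit(pts[:,0],pts[:,1],1);res=pts[:,1]-np.polyval(f,pts[:,0]);f=np.polyfit(*pts[abs(res)<2].T,1)
    print("bar cam: swing",round(sw+f[0],3),"offset at pivot",round(f[1],1),"at 152: lateral swing",round(sw+np.polyval(f,152)/152,3),"n",len(pts),pts[:,1].round(1))
E
python3 -c "
from bar import *
bar(.38);lev()"
```

```text
bar cam: swing 0.393 offset at pivot -1.4 at 152: lateral swing 0.384 n 17 [-0.6 -0.7 -0.4 -0.4 -0.4 -0.8 -0.8 -0.6 -0.6 -0.3 -0.3 -0.3  0.5  0.5
  0.6  0.6  0.6]
t 30.72 swing 0.363 r 191.8 z 80.6 toolyaw swing 0.395 F in -5.3 F swing+ -3.1 Fz 1.4 M [0.54 0.68 0.01] open 21.3
```

Emit:
send_rows(
  moves=[
    [[-0.01,0,0,0,0,-0.0105],[-0.018,0,0,0,0,-0.019],[-0.018,0,0,0,0,-0.019]],
  ],
)

```text
t: 30.97
eef_pos: [418.3, -287.4, 80.4]
tcp_rot: [-3.137, -0.008, 1.546]
ft_force: [6.7, 28.1, 5.6]
opening: 0.227
```

```bash
python3 -c "from h import *;lev()"
```

```text
t 30.97 swing 0.374 r 191.9 z 80.4 toolyaw swing 0.424 F in 4.6 F swing+ -28.6 Fz 5.6 M [ 5.06 -1.41 -0.07] open 21.5
```

Emit:
send_rows(
  moves=[
    [[0.015,0,0,0,0,0.0157],[0.03,0,0,0,0,0.0314],[0.036,0,0,0,0,0.0378],[0.036,0,0,0,0,0.0378]],
  ],
)

```text
t: 31.3
eef_pos: [419.2, -280.1, 81.1]
tcp_rot: [-3.14, -0.001, 1.488]
ft_force: [-5.7, 2.2, 1.4]
opening: 0.224
```

```bash
python3 -c "from h import *;lev()"
```

```text
t 31.3 swing 0.336 r 191.7 z 81.1 toolyaw swing 0.366 F in -5.9 F swing+ -1.5 Fz 1.4 M [0.34 0.92 0.22] open 21.2
```

Both walls here: the notch centre is at swing of about 0.35, which is 0.27 + 0.08, so this is the middle notch. By the stated geometry, which puts the marked centre within 0.075 of 0.54, its neighbour one pitch on (about 0.61) is the pin's notch. That is where the bar dropped the first time, about 9 mm from the pin in the picture. I'll return there and feel how far its other wall is.

Emit:
send_rows(
  moves=[
    [[0,0.002,-0.02,0,0,0],[0,0.007,-0.045,0,0,0],[0,0.013,-0.07,0,0,0],[0,0.02,-0.095,0,0,0],[0,0.028,-0.12,0,0,0],[0,0.036,-0.136,0,0,0],[0,0.036,-0.136,0,0,0]],
  ],
)

```text
t: 31.88
eef_pos: [431.3, -281.9, 123.6]
tcp_rot: [3.14, 0.001, 1.487]
ft_force: [-0.3, -0.0, -2.2]
opening: 0.223
```

Emit:
send_rows(
  moves=[
    [[-0.057,0.003,0,0,0,-0.0605],[-0.113,0.011,0,0,0,-0.121],[-0.168,0.024,0,0,0,-0.181],[-0.168,0.024,0,0,0,-0.181]],
  ],
)

```text
t: 32.22
eef_pos: [433.8, -335.0, 122.4]
tcp_rot: [3.142, 0.001, 1.776]
ft_force: [-2.3, 0.6, -1.8]
opening: 0.221
```

```bash
python3 -c "from h import *;lev()"
```

```text
t 32.22 swing 0.636 r 179.1 z 122.4 toolyaw swing 0.654 F in -2.2 F swing+ -1.0 Fz -1.8 M [0.   0.51 0.02] open 21.0
```

Emit:
send_rows(
  moves=[
    [[0,-0.006,0.02,0,0,0],[0,-0.013,0.045,0,0,0],[0,-0.02,0.07,0,0,0],[0,-0.026,0.1,0,0,0],[0,-0.032,0.125,0,0,0],[0,-0.034,0.136,0,0,0],[0,-0.034,0.136,0,0,0]],
  ],
)

```text
t: 32.8
eef_pos: [423.3, -334.2, 81.1]
tcp_rot: [-3.141, -0.001, 1.771]
ft_force: [-6.3, -0.1, 1.6]
opening: 0.22
```

```bash
python3 -c "
from bar import *
lev();bar(.62)"
```

```text
t 32.8 swing 0.621 r 189.2 z 81.1 toolyaw swing 0.649 F in -6.2 F swing+ -1.0 Fz 1.6 M [-0.02  0.83  0.05] open 20.9
bar cam: swing 0.641 offset at pivot -1.3 at 152: lateral swing 0.633 n 17 [ 0.1 -0.1  0.5  0.  -0.4  0.3  0.5 -0.1  0.3  1.1  0.6  0.   1.5  1.9
  2.3  2.1  1.9]
```

Emit:
send_rows(
  moves=[
    [[-0.012,0,0,0,0,-0.0126],[-0.025,0,0,0,0,-0.026],[-0.038,0.001,0,0,0,-0.04],[-0.05,0.002,0,0,0,-0.0525],[-0.05,0.002,0,0,0,-0.0525]],
  ],
)

```text
t: 33.27
eef_pos: [427.0, -349.6, 82.0]
tcp_rot: [-3.141, 0.0, 1.855]
ft_force: [-6.5, -3.7, 1.3]
opening: 0.224
```

```bash
python3 -c "from h import *;lev()"
```

```text
t 33.27 swing 0.706 r 188.9 z 82.0 toolyaw swing 0.733 F in -7.2 F swing+ 1.9 Fz 1.3 M [-0.3   1.09 -0.  ] open 21.3
```

Emit:
send_rows(
  moves=[
    [[0.02,0,0,0,0,0.021],[0.04,0.001,0,0,0,0.042],[0.06,0.002,0,0,0,0.063],[0.074,0.002,0,0,0,0.078],[0.074,0.002,0,0,0,0.078]],
  ],
)

```text
t: 33.68
eef_pos: [422.4, -328.3, 82.4]
tcp_rot: [3.14, 0.003, 1.73]
ft_force: [-1.6, -5.3, -0.5]
opening: 0.226
```

```bash
python3 -c "from h import *;lev()"
```

```text
t 33.68 swing 0.59 r 189.1 z 82.4 toolyaw swing 0.609 F in -2.4 F swing+ 5.1 Fz -0.5 M [-0.92  0.23  0.12] open 21.5
```

The space past 0.62 is open, with no far wall up to 0.71. Still, only the drop position against the tooth at about 0.60 matches the statement and the pin; the 0.35 notch is about 29 mm from the pin. I'll settle it there, just clear of the tooth, and release.

Emit:
send_rows(
  moves=[
    [[-0.006,0,0.003,0,0,-0.006],[-0.007,0,0.007,0,0,-0.007],[-0.007,0,0.007,0,0,-0.007],[-0.007,0,0.007,0,0,-0.007]],
  ],
)

```text
t: 34.02
eef_pos: [422.2, -329.8, 79.7]
tcp_rot: [3.141, 0.0, 1.742]
ft_force: [-1.2, -0.3, 4.1]
opening: 0.227
```

Emit:
send_rows(
  moves=[
    [[0,0,0,0,0,0],[0,0,0,0,0,0],[0,0,0,0,0,0],[0,0,0,0,0,0],[0,0,0,0,0,0],[0,0,0,0,0,0]],
  ],
  grip=-0.2,
)

```text
t: 34.52
eef_pos: [422.0, -329.6, 79.4]
tcp_rot: [3.142, -0.0, 1.742]
ft_force: [0.8, 0.0, -1.0]
opening: 0.572
```

Emit:
send_rows(
  moves=[
    [[0,0,-0.05,0,0,0],[0,0,-0.15,0,0,0],[0,0,-0.28,0,0,0],[0,0,-0.41,0,0,0],[0,0,-0.55,0,0,0],[0,0,-0.6,0,0,0],[0,0,-0.6,0,0,0]],
  ],
)

```text
t: 35.1
eef_pos: [422.9, -330.5, 263.6]
tcp_rot: [3.137, 0.006, 1.742]
ft_force: [-0.3, -0.0, 0.1]
opening: 0.599
```

Emit:
send_rows(
  moves=[
    [[0.9,0,0,0,0,0],[0.9,0,0,0,0,0],[0.9,0,0,0,0,0],[0.9,0,0,0,0,0],[0.9,0,0,0,0,0],[0.9,0,0,0,0,0],[0.9,0,0,0,0,0],[0.9,0,0,0,0,0],[0.9,0,0,0,0,0]],
  ],
)

```text
t: 35.85
eef_pos: [375.7, -62.9, 259.0]
tcp_rot: [-3.141, -0.0, 1.745]
ft_force: [0.7, 0.7, -0.1]
opening: 0.598
```

Run:
```python
from bar import *
np.set_printoptions(precision=1,suppress=True,linewidth=200)
lev();bar(.6)
c=cam("top");t=cam("side")
for r in env.outline_of("top","chip_tube")[:1]:
    pts=cv2.findNonZero(r["region"].astype(np.uint8)).reshape(-1,2)
    print("tube",r["confidence"],cv2.minAreaRect(np.array([toF(onz(c,p,43))[:2] for p in pts],np.float32)))
# side: bar height at r=60..170 : vertical profile of brightness, in mm of z relative to 56
I=t["image"].astype(float).mean(2);P=[67.5,31.5]
for s in(.6,):
  for r in(70,100,140,165):
    z=np.arange(36,90,3.);px=np.array([proj(t,world(P[0]-r*np.cos(s),P[1]-r*np.sin(s),a)) for a in z])
    print(r,map_coordinates(I,[px[:,1],px[:,0]],order=1).astype(int))
z=np.arange(50,135,4.);px=np.array([proj(t,world(P[0]-190*np.cos(s),P[1]-190*np.sin(s),a)) for a in z]);print("knob col z50..",map_coordinates(I,[px[:,1],px[:,0]],order=1).astype(int))
# same for parked lever in the first picture
O=cv2.imread("pics/side0.png").astype(float).mean(2);s=-.458
px=(np.array([proj(t,world(P[0]-190*np.cos(s),P[1]-190*np.sin(s),a)) for a in z])+.5)*1.5-.5;print("parked knob  ",map_coordinates(O,[px[:,1],px[:,0]],order=1).astype(int))
```

```text
t 35.85 swing -0.347 r 334.4 z 259.0 toolyaw swing 0.623 F in -0.0 F swing+ -1.0 Fz -0.1 M [-0.  0.  0.] open 56.8
bar cam: swing 0.622 offset at pivot -1.5 at 152: lateral swing 0.612 n 17 [-0.1 -0.8 -0.4  0.4 -0.  -0.4  0.1  0.6  0.3  0.2  0.2  0.8  2.5  2.2  1.6  1.3  1.5]
tube 0.68 ((-62.179420471191406, -107.11505126953125), (8.973881721496582, 80.309814453125), 87.01129913330078)
70 [104 114 121 124 133 148 175 187 193 191 173 151 135 133 136 138 136 133]
100 [159 142 127 113 111 136 160 171 140 108  83  85  91  98 102 104 106 111]
140 [136 134 125 114 115 133 164 179 179 163 152 145 142 140 139 139 138 138]
165 [129 117 105 110 124 144 172 185 183 164 151 143 138 136 136 137 138 138]
knob col z50.. [ 75  74  60  48  38  32  32  32  32  31  33  36  38  44  72 115 134 138 138 137 138 138]
parked knob   [95 64 43 34 31 30 31 32 33 33 31 34 39 53 76 78 67 61 61 62 62 66]
```

Last checks: the bar is level (camera height about 58 mm at radii 70 to 165 mm), the knob height matches the parked state, and the index is about 10 mm from the pin. The tube hasn't moved. Handing in.

```bash
python3 -c "
from h import *
print(env.job_done())"
```

```text
the job is handed in; nothing more can be done
None
```

I've handed the job in. The tube is seated, but the lever may not be in a real notch: it is fully down beside the pin, just past the last tooth I could find.

**Tube:** I laid it in both saddles. Pressing on it from above met its top at about 43–44 mm, where a seated tube should be at 43. Full camera outlines showed it centred and parallel to the slots. The last outline caught only part of the tube, so it gave no new check of centring or angle, but its sideways position had not changed.

**Lever:** I lifted it out of the parking gap, threw it toward the pin (swing 0.54) and released it at swing about 0.60–0.61. In the last pictures the bar is level, the knob is at its parked height, and `lever_index` is about 10 mm from the pin (limit 20 mm).

**What disagreed:** at the final position I could only feel a tooth on the left. When I pushed the other way, the lever swung freely to 0.71, and the top picture shows no tooth on that side. The only fully walled notch I found nearby is at about 0.35, which is about 29 mm from the pin and outside the stated limits. I chose 0.60 because it fits the stated pin and notch geometry and the judged distances. It may be an open-ended last notch or simply past the end of the notch plate.

**Bystanders:** I moved nothing near the flux bottle, heat sink or tweezers on purpose, but did not re-measure them at the end. The clock was at about 36 s, and the highest force I read was about 29 N.

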